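# Feel the locating pin home through the housing's hidden plate

### The job

Draw the locating pin out of its sleeve, where only the shank can be got hold of, and lay it down, let go, in the groove of the V-block. Take it up again so that the nose is free (the red handle is for that), put the nose through the slot in the blue housing's front plate, feel sideways along the hidden plate behind it until the nose drops into the hole, then push the pin fully home, collar against the front plate, and leave it there. Leave the bin, ring gauge, blower, micrometer and caliper where they are.

Things in the scene. Friction and masses are not known exactly. Their poses are not given: they have to be found in the camera images.
- housing: Fixed blue box with a steel front plate, 96 mm wide (x), 118 mm deep (y), 96 mm high; flange 116 mm wide at its foot. Origin at bench level under the middle of the front plate's outer face; its y axis points into the housing (the way the pin goes in), x runs level along the front plate, z up. Inside it is empty to y = 110 mm but for the sprung plate (see slot)
- slot (a point): Centre of the slot in the front plate's outer face, axes as the housing's. Slot 44 mm long (x), 16 mm high, plate 8 mm thick. Hidden 45 mm behind, a sprung plate 10 mm thick covers the whole slot; it yields up to 8 mm (2.5 N to start, 4 N at the end, then solid). Its one hole, 15 mm wide, is at slot height but anywhere from x = -11 to +11 mm: only feeling finds it
- sleeve: Fixed aluminium block 40 mm wide (x), 58 mm deep, 84 mm high on a dark 70 mm foot; a level round bore 17.5 mm wide, 60 mm above the bench, in which the pin's handle is parked. Origin at bench level under the bore's mouth; its y axis points straight out of the bore
- pin_nose (a point): Point on the axis of the pin's steel shank, 25 mm behind its tip, where it can be gripped while in the sleeve; y axis along the pin towards the tip (may droop 1 or 2 degrees in the sleeve). The shank is 12 mm thick and 90 mm long, its last 8 mm tapering to 8 mm at the tip
- pin_collar (a point): Centre of the front face of the pin's brass collar (24 mm wide, 5 mm thick), where the shank begins; y axis along the pin towards the tip. The whole pin is 150 mm long, about 80 g, balance point on the shank about 20 mm in front of the collar
- pin_handle (a point): Middle of the pin's red ribbed handle (16 mm thick, 55 mm long), on the pin's axis, 32 mm behind the collar's front face and 122 mm behind the tip; y axis along the pin towards the tip
- pin_tip (a point): Centre of the flat end of the pin's nose, 90 mm in front of the collar's front face; y axis along the pin, outward
- v_block_top (a point): Loose steel V-block 36 x 44 x 32 mm, 0.36 kg; point at mid-block at the height of its top faces (32 mm). Its groove runs along this x axis (36 mm long); sides at 45 degrees, and the pin's shank lies in it with its axis 27 mm above the bench
- parts_bin: Blue open parts bin, 146 x 105 x 52 mm, with two bolts in it; leave alone. Origin at the centre of its underside
- ring_gauge: Steel ring gauge, 60 mm wide, 18 mm high; leave alone. Origin at the centre of its underside
- blower: Black rubber dust blower, 55 mm wide, 118 mm high, standing; leave alone. Origin at the centre of its underside
- micrometer: Micrometer with green pad, 132 mm long, lying on the bench; leave alone. Origin at its middle, on the bench
- caliper: Caliper, 245 mm long, lying on the bench; leave alone. Origin at its middle, on the bench
Mind the look-alikes: they are no part of the job. There is more than one size of the part that bears v_block_top; the job needs the middle-sized.

How it is judged:
By the outcome, as a careful person would: the job done as asked, in the order asked, and still so for the second after the job is handed in, with the robot touching nothing.
It also fails if it takes over 61 s, if anything falls off the work surface, if the arm or the gripper's body presses on something with over 40 N, if the wrist force passes 120 N, or if a joint passes its speed limit or range.

### The arm

A 6-joint arm with a two-finger parallel gripper is mounted at the origin on a cart in front of the work surface, level with it; the furniture and walls round the work are solid. World frame = base frame: x ahead of the robot, y to its left, z up, the work surface at z = 0. Lengths are in mm, angles in rad, forces in N, time in s.
With the tool pointing down it reaches from about 300 to 775 mm from the base axis. Payload 14.6 kg.
Tool frame: the origin (TCP) lies at the very end of the fingers, on their centre line; the grasp point (between the pads) lies 19 mm behind it; y points along the fingers, z is the direction in which the jaws open and shut, and the axes are right-handed (so a half turn about y gives the same grasp; the last joint's range is limited). The gripper opens to 94 mm and grips with 3 to 60 N. Pads are 16 mm wide; open, the fingers measure 119 mm over their backs; the gripper's body (75 mm by 177 mm) begins 78 mm behind the grasp point.
Start: joints at [-1.3, 0.3, 1.521, -0, 1.321, -0.067], TCP at [182.269, -518.91, 205.446] pointing down, gripper open.
Joint ranges: [-3.03, 3.03], [-0.79, 2.21], [0.23, 2.52], [-1.04, 4.18], [0, 3.07], [-2.55, 2.55]. Speed limits (rad/s): [2.22, 2.22, 2.57, 3.14, 3.14, 3.14].

### API

Orientations are given as [roll, pitch, yaw] about the fixed x, y, z axes, in that order (R = Rz(yaw) Ry(pitch) Rx(roll)).
In Python, from cell import monitor, optics, manip gives the robot as it stands.
- The arm moves only by the shell command python3 -m creep 'ROWS' [FORCE]. ROWS is JSON, a list of rows, each an object of numbers: "tx", "ty", "tz": the shift along the tool's x, y, z scaled (see below); "turn": the turn about the tool's y scaled (see below); "fingers": the finger opening in mm, from 0 to 94. In form: [{"tx": .., "ty": .., "tz": .., "turn": .., "fingers": ..}, ...]. A call has 1 to 20 rows; each row is the pose to reach, as a shift and turn from the pose measured when the call began, along the tool's axes at that moment, turning the shorter way round; what a row does not reach only later rows make up. The controller multiplies each number of a shift by 200 mm and each number of a turn by pi rad. A row lasts 1/10 s, in which the tool goes at most 50 mm and 8.59 degrees, less where a joint would pass 70% of its speed; a pose out of reach is approached as far as the arm can. A call with a number of a shift or a turn outside -1 to 1 is refused whole. A call with a gripper value outside its range is refused whole. The fingers move at their own pace and stop on an object; FORCE is the grip in N (left out, the last holds). Time passes only in rows, so rows that repeat a pose let the fingers close. It gives the time, the measured TCP pose, the force and the opening at its end, in the units of the state.
- monitor.read_state(): the state, without advancing time (a new reading comes with each control period).
- optics.camera(name): name is "scene" or "side" or "wrist"; returns a dict with "frame" (384x512x3 uint8, red, green, blue), "range_z" (384x512 float32, mm along the optical axis (not along the pixel's ray), 0 where there is no reading), "fx", "fy", "cx", "cy" (pixels), "R" (3x3) and "t" (3): a world point X has camera coordinates R X + t; the wrist camera has in their place "mount" (4x4, takes a point from camera to tool coordinates, whose origin is the TCP and whose axes are the tool frame's). Camera axes: x right, y down, z forward; pixel columns grow to the right and rows downward; lengths in mm; the calibration is good to about 2 mm. A picture is of the moment at which its call begins: read the wrist's pose just before it.
- manip.sign_off(): hands the job in, once; it reports no verdict.
The state is a dict: "clock": time; "joints": joint angles; "qd": joint speeds; "effort": joint torques, N m; "eef_pos": TCP position; "eef_rot": TCP orientation; "wrist_force": force on the tool from outside, world axes, zero at the start; "moment": the same for the moment, N m; "finger_gap": finger opening in mm.
Only numpy, scipy, OpenCV 4.12 (cv2) and the standard library are available. Lean on these libraries where they do the work, as an engineer would, in place of code of your own. Each camera call takes 0.05 s, during which the arm holds its last target.

## Working session

There is one attempt and no reset: what is moved stays moved. The work goes in short steps, Python scripts to look and compute and a shell command to move; the robot and the scene stay as the last step left them, time stands still between calls to the robot, and variables do not carry over. Pictures are saved under pics/ and viewed, and the job is handed in when it is done.

```bash
ls; mkdir -p pics; python3 - <<'E'
from cell import monitor, optics, manip
import cv2,numpy as np
s=monitor.read_state();print(s)
for n in ['scene','side','wrist']:
    c=optics.camera(n); np.savez('pics/'+n+'0.npz',**c)
    cv2.imwrite(f'pics/{n}0.png',cv2.resize(c['frame'][:,:,::-1],(800,600),interpolation=cv2.INTER_CUBIC))
    print(n,c['fx'],c['fy'],c['cx'],c['cy'],c.get('R'),c.get('t'),c.get('mount'))
E
```

```text
pics
{'clock': 0.0, 'joints': array([-1.29962625e+00,  3.00501238e-01,  1.52159053e+00,  4.17831783e-06,
        1.32066381e+00, -6.66252710e-02]), 'qd': array([ 1.77653561e-03, -7.61627368e-04, -1.57515415e-03,  8.12410579e-04,
        3.53192037e-04,  3.13038221e-06]), 'effort': array([ 6.62401508e-04, -5.31803763e+01, -3.52739775e+01,  7.08385091e-02,
        2.43275869e-02, -9.21829610e-05]), 'eef_pos': array([ 182.19025743, -518.67446983,  204.86579274]), 'eef_rot': array([-1.57195640e+00,  8.14609480e-05, -2.80379839e+00]), 'wrist_force': array([-0.65169752,  0.17846463, -0.03851833]), 'moment': array([ 0.03501173, -0.01938861,  0.05122617]), 'finger_gap': 94.2593059165364}
scene 497.07590629957264 497.07590629957264 253.73821253864816 187.65833885969172 [[-7.24925089e-01 -6.88827697e-01  1.34524021e-04]
 [-2.59108034e-01  2.72505394e-01 -9.26608783e-01]
 [ 6.38237136e-01 -6.71756811e-01 -3.76026788e-01]] [ 378.00323321  245.46498236 1112.26309148] None
side 470.1171426096809 470.1171426096809 251.85654157187662 196.81605343353758 [[ 0.74072254  0.67179775 -0.00423021]
 [ 0.58116692 -0.64392651 -0.49759789]
 [-0.33700909  0.36612352 -0.86739751]] [-361.31090945 -325.3460788  1710.6782444 ] None
wrist 320.64455348891966 320.64455348891966 256.3180268319296 194.75691381148837 None None [[ 9.37851770e-05  9.64394758e-01  2.64466901e-01 -7.76540492e+01]
 [ 5.55756806e-04 -2.64466912e-01  9.64394600e-01 -1.78631026e+02]
 [ 9.99999841e-01  5.65333621e-05 -5.60772027e-04 -3.99885625e-01]
 [ 0.00000000e+00  0.00000000e+00  0.00000000e+00  1.00000000e+00]]
```

View pics/scene0.png

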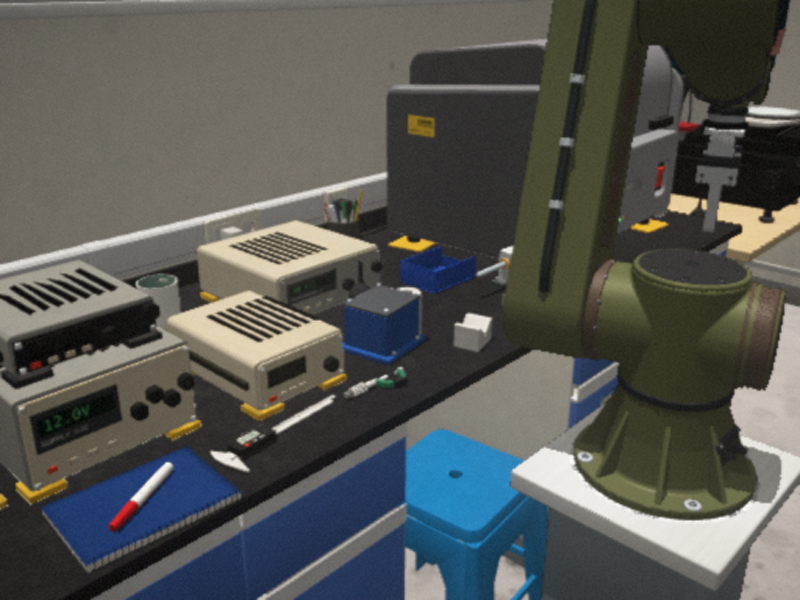

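View pics/side0.png

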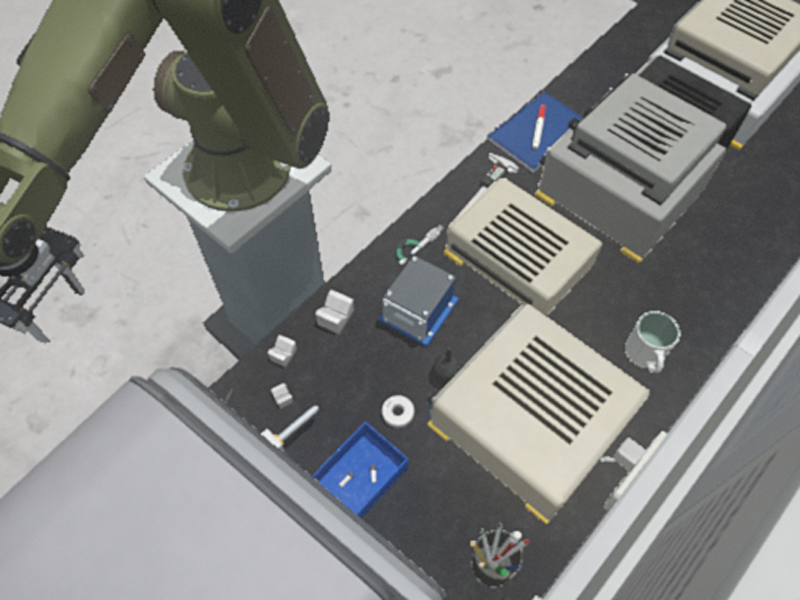

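View pics/wrist0.png

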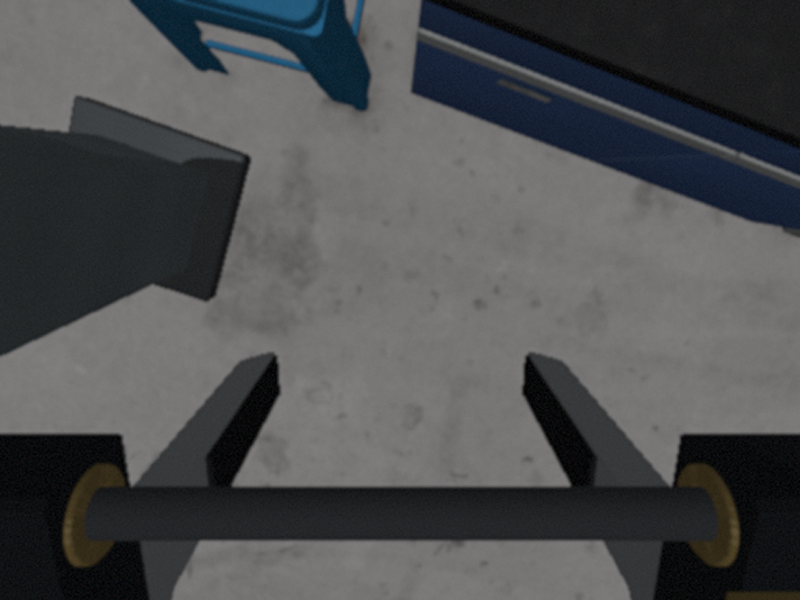

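```bash
python3 - <<'E'
import cv2,numpy as np
c=np.load('pics/side0.npz')
f=c['frame'][:,:,::-1]
cv2.imwrite('pics/side_crop.png',cv2.resize(f[155:325,130:310],None,fx=4.4,fy=3.5,interpolation=cv2.INTER_CUBIC))
c=np.load('pics/scene0.npz')
f=c['frame'][:,:,::-1]
cv2.imwrite('pics/scene_crop.png',cv2.resize(f[140:270,200:360],None,fx=5,fy=4.6,interpolation=cv2.INTER_CUBIC))
E
```

```text
(no output)
```

View pics/side_crop.png

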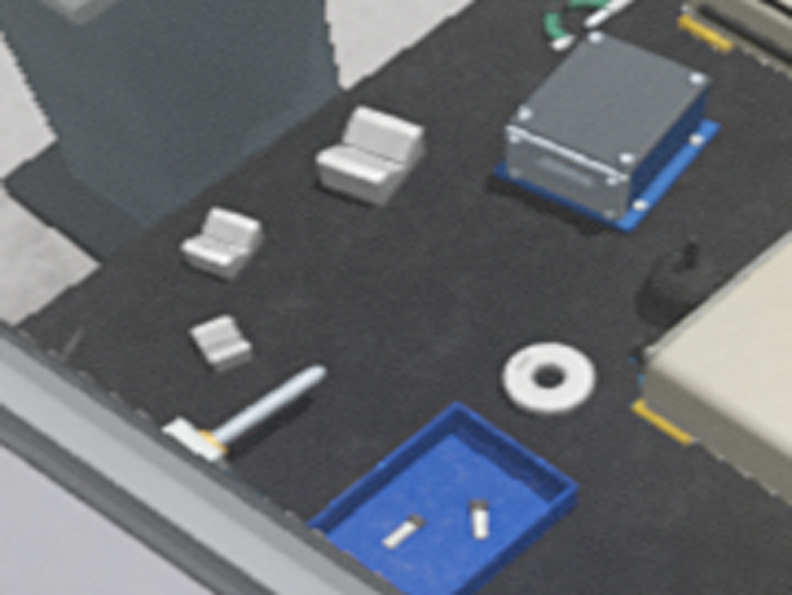

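View pics/scene_crop.png

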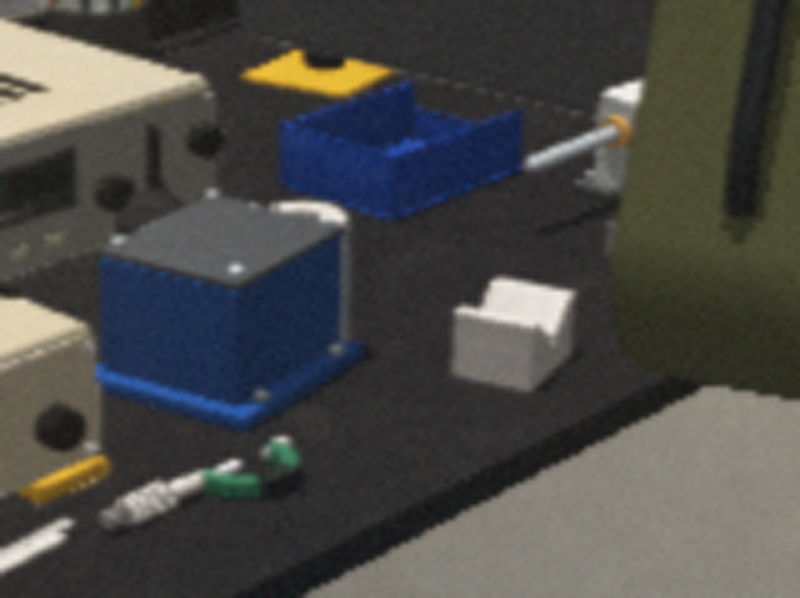

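```bash
cat > h.py <<'E'
import numpy as np,cv2
from scipy.spatial.transform import Rotation as Ro
def Rt(rpy): return Ro.from_euler('xyz',rpy).as_matrix()
def cam(c,pos=None,rpy=None):
    """returns (origin, Rcw) camera->world"""
    if 'R' in c: 
        R=np.array(c['R']);return -R.T@np.array(c['t']),R.T
    M=np.array(c['mount']);W=Rt(rpy)
    return W@M[:3,3]+np.array(pos),W@M[:3,:3]
def ray(c,u,v,pose=()):
    o,R=cam(c,*pose);return o,R@np.array([(u-c['cx'])/c['fx'],(v-c['cy'])/c['fy'],1.])
def onz(c,u,v,z,pose=()):
    o,d=ray(c,u,v,pose);return o+d*(z-o[2])/d[2]
def dep(c,u,v,pose=()):
    o,d=ray(c,u,v,pose);return o+d*c['range_z'][int(round(v)),int(round(u))]
def proj(c,X,pose=()):
    o,R=cam(c,*pose);p=R.T@(np.array(X)-o);return p[0]/p[2]*c['fx']+c['cx'],p[1]/p[2]*c['fy']+c['cy']
def load(n): return dict(np.load(n))
E
python3 - <<'E'
from h import *
np.set_printoptions(precision=1,suppress=True)
c=load('pics/side0.npz')
g=lambda x,y:(130+(x+.5)/4.4-.5,155+(y+.5)/3.5-.5)
P=dict(house_tl=(512,130,90),house_tr=(632,178,90),house_slot=(567,172,60),hb_l=(598,38,96),hb_r=(697,80,96),hf_r=(627,160,96),hf_l=(524,115,96),
 tip=(320,372,60),shankroot=(215,445,60),vm=(222,243,32),vL=(370,155,44),vs=(220,342,20),ring=(550,378,18),bin=(450,500,0),sleeve=(190,440,84),blow=(690,270,60),
 binc1=(457,407,52),binc2=(575,487,52))
for k,(x,y,z) in P.items():
    u,v=g(x,y); print(k,round(u,1),round(v,1),onz(c,u,v,z),dep(c,u,v))
E
```

```text
house_tl 246.0 191.8 [530.1 -72.7  90. ] [531.3 -73.9  92.9]
house_tr 273.2 205.5 [622.7 -53.1  90. ] [615.9 -44.2  69.8]
house_slot 258.5 203.8 [575.1 -65.7  60. ] [574.1 -64.5  57.2]
hb_l 265.5 165.5 [513.5  35.8  96. ] [516.3  32.4 102.6]
hb_r 288.0 177.5 [594.   48.9  96. ] [595.8  46.4 100.8]
hf_r 272.1 200.4 [610.7 -44.7  96. ] [613.5 -48.4 104.2]
hf_l 248.7 187.5 [528.5 -58.5  96. ] [529.4 -59.5  98.3]
tip 202.3 260.9 [ 580.5 -313.2   60. ] [ 579.6 -312.7   57.5]
shankroot 178.5 281.8 [ 575.3 -402.2   60. ] [ 577.3 -403.1   65.6]
vm 180.1 224.1 [ 434.2 -267.7   32. ] [ 427.2 -263.9   17. ]
vL 213.7 198.9 [ 453.9 -139.8   44. ] [ 441.4 -130.    16.4]
vs 179.6 252.4 [ 496.3 -330.6   20. ] [ 493.5 -329.3   13.4]
ring 254.6 262.6 [ 684.  -204.1   18. ] [ 678.8 -198.3   -1.3]
bin 231.9 297.5 [ 702.4 -322.3    0. ] [ 703.  -322.9    2.7]
sleeve 172.8 280.4 [ 569.4 -413.5   84. ] [ 568.4 -413.1   81.3]
blow 286.4 231.8 [699.8 -80.9  60. ] [702.5 -85.   70. ]
binc1 233.5 270.9 [ 665.2 -273.4   52. ] [ 663.4 -271.8   45.8]
binc2 260.3 293.8 [ 766.7 -272.3   52. ] [ 766.7 -272.2   51.9]
```

```bash
python3 - <<'E'
from h import *
H=np.zeros((1000,1300),np.float32)  # rows: x -100..900 ; cols: y 400..-900
for n in ['side','scene']:
    c=load(f'pics/{n}0.npz');o,R=cam(c)
    v,u=np.mgrid[0:384,0:512];z=c['range_z']
    P=np.stack([(u-c['cx'])/c['fx']*z,(v-c['cy'])/c['fy']*z,z],-1)@R.T+o
    P=P[z>0]
    P=P[(P[:,2]>-30)]
    for x,y,zz in P:
        i=int(900-x);j=int(400-y)
        if 0<=i<1000 and 0<=j<1300: 
            H[max(0,i-1):i+2,max(0,j-1):j+2]=np.maximum(H[max(0,i-1):i+2,max(0,j-1):j+2],zz+30)
im=cv2.applyColorMap(np.clip(H/500*255,0,255).astype(np.uint8),cv2.COLORMAP_JET)
im[H==0]=0
for k in range(0,1300,100): cv2.putText(im,str(400-k),(k,10),0,.4,(255,255,255));im[:,k]=im[:,k]//2
for k in range(0,1000,100): cv2.putText(im,str(900-k),(0,k+4),0,.4,(255,255,255));im[k]=im[k]//2
cv2.imwrite('pics/top.png',cv2.resize(im,(780,600)))
E
```

```text
(no output)
```

View pics/top.png

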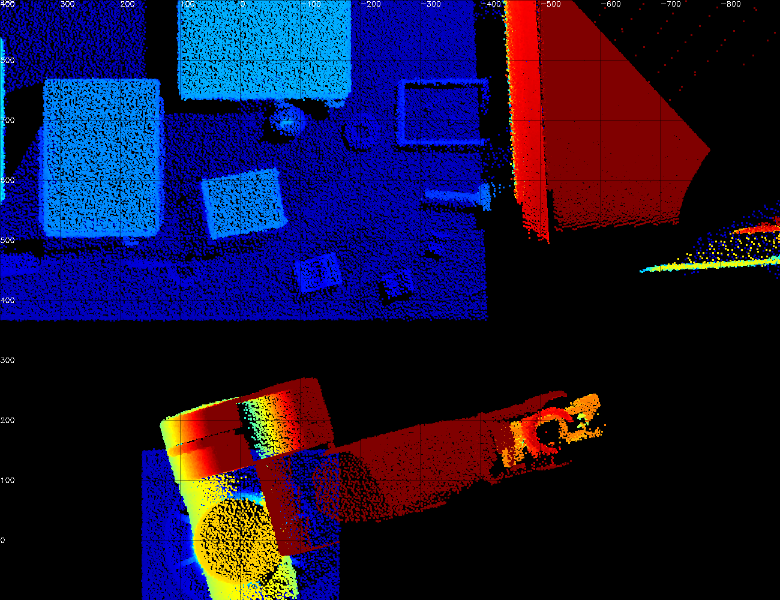

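```bash
cat >> h.py <<'E'
def go(target=None,az=None,d=None):
    """print tool-axis scaled numbers for target world TCP & tool-z azimuth (deg)"""
    from cell import monitor
    s=monitor.read_state();W=Rt(s['eef_rot']);p=s['eef_pos']
    dd=np.array(d,float) if d is not None else np.array(target,float)-p
    t=W.T@dd/200
    a=np.degrees(np.arctan2(W[1,2],W[0,2]))
    turn=0 if az is None else -((az-a+180)%360-180)/180
    print('t=%.2f'%s['clock'],'pos',np.round(p,1),'zaz %.2f'%a,'F',np.round(s['wrist_force'],1),'gap %.1f'%s['finger_gap'],'j',np.round(s['joints'],2))
    print('tx %.4f ty %.4f tz %.4f turn %.4f'%(*t,turn))
E
python3 -c "
from h import *
go((340,-380,255),-40)"
```

```text
t=0.15 pos [ 182.2 -518.7  205. ] zaz -70.64 F [-0.3  0.1 -0.2] gap 94.0 j [-1.3   0.3   1.52 -0.    1.32 -0.07]
tx -0.9743 ty -0.2494 tz -0.3932 turn -0.1702
```

```bash
python3 -m creep '[{"tx":-0.97,"ty":-0.25,"tz":-0.39,"turn":-0.17,"fingers":94},{"tx":-0.97,"ty":-0.25,"tz":-0.39,"turn":-0.17,"fingers":94},{"tx":-0.97,"ty":-0.25,"tz":-0.39,"turn":-0.17,"fingers":94},{"tx":-0.97,"ty":-0.25,"tz":-0.39,"turn":-0.17,"fingers":94},{"tx":-0.97,"ty":-0.25,"tz":-0.39,"turn":-0.17,"fingers":94},{"tx":-0.97,"ty":-0.25,"tz":-0.39,"turn":-0.17,"fingers":94},{"tx":-0.97,"ty":-0.25,"tz":-0.39,"turn":-0.17,"fingers":94}]' 40; python3 -c "
from h import *
go((490,-330,260),0)"
```

```text
clock: 0.85
eef_pos: [338.8, -381.3, 254.6]
eef_rot: [-1.572, 0.0, -2.271]
wrist_force: [-0.7, -0.4, -0.7]
finger_gap: 94.0
t=0.85 pos [ 338.8 -381.3  254.6] zaz -40.10 F [-0.7 -0.4 -0.7] gap 94.0 j [-0.92  0.18  1.56  0.    1.41 -0.22]
tx -0.6833 ty -0.0276 tz 0.4129 turn -0.2228
```

```bash
python3 -m creep '[{"tx":-0.68,"ty":-0.03,"tz":0.41,"turn":-0.22,"fingers":70},{"tx":-0.68,"ty":-0.03,"tz":0.41,"turn":-0.22,"fingers":70},{"tx":-0.68,"ty":-0.03,"tz":0.41,"turn":-0.22,"fingers":70},{"tx":-0.68,"ty":-0.03,"tz":0.41,"turn":-0.22,"fingers":70},{"tx":-0.68,"ty":-0.03,"tz":0.41,"turn":-0.22,"fingers":70},{"tx":-0.68,"ty":-0.03,"tz":0.41,"turn":-0.22,"fingers":70},{"tx":-0.68,"ty":-0.03,"tz":0.41,"turn":-0.22,"fingers":70}]' 40; cat >> h.py <<'E'
def snap(name,tag):
    from cell import monitor,optics
    s=monitor.read_state();c=dict(optics.camera(name))
    c['pos']=s['eef_pos'];c['rpy']=s['eef_rot'];np.savez(f'pics/{tag}.npz',**c)
    cv2.imwrite(f'pics/{tag}.png',cv2.resize(c['frame'][:,:,::-1],(768,576),interpolation=cv2.INTER_CUBIC))
    return c
E
python3 -c "
from h import *
snap('wrist','w1')
snap('scene','s1')
go(d=(0,0,0))"
```

```text
clock: 1.55
eef_pos: [488.2, -331.3, 260.0]
eef_rot: [-1.572, 0.002, -1.585]
wrist_force: [-0.4, 0.3, 0.2]
finger_gap: 69.7
t=1.65 pos [ 488.4 -331.   260.4] zaz -0.72 F [-0.4 -0.2 -0.7] gap 70.2 j [-0.66  0.36  1.32  0.    1.47 -0.65]
tx 0.0000 ty 0.0000 tz 0.0000 turn 0.0000
```

View pics/w1.png

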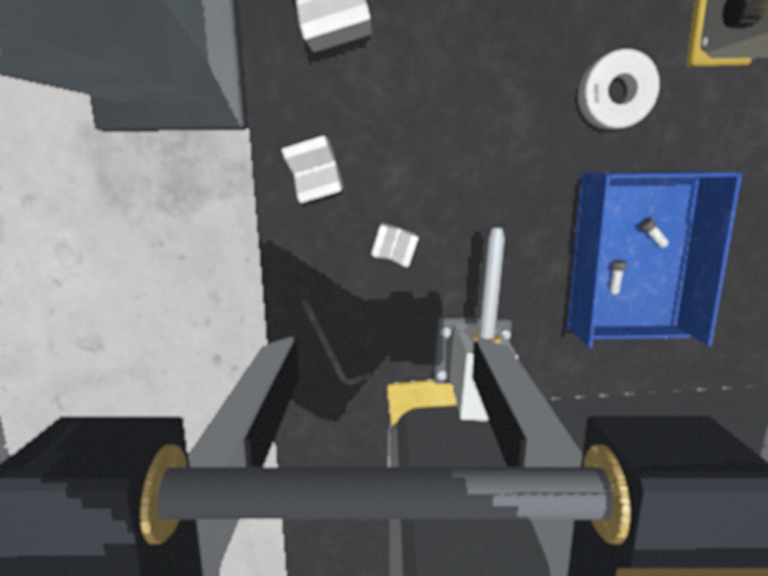

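View pics/s1.png

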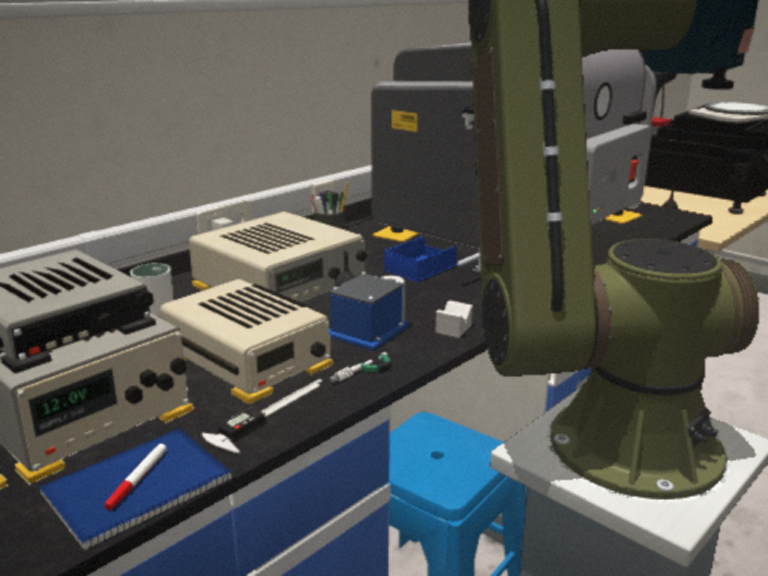

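```bash
python3 - <<'E'
from h import *
np.set_printoptions(precision=1,suppress=True)
c=load('pics/w1.npz');pose=(c['pos'],c['rpy'])
f=c['frame'];g=f.min(2)
m=((g>95)).astype(np.uint8)
n,l,st,ce=cv2.connectedComponentsWithStats(m)
for i in range(1,n):
    if st[i,4]>80:
        cnt=cv2.findContours((l==i).astype(np.uint8),0,2)[0][0]
        r=cv2.minAreaRect(cnt);b=cv2.boxPoints(r)
        print(i,st[i],np.array(r[0]),np.array(r[1]),r[2]); 
        if st[i,4]<4000: print([onz(c,*q,32,pose)[:2] for q in b],[dep(c,*ce[i],pose)])
cv2.imwrite('pics/w1c.png',cv2.resize(f[80:250,180:350,::-1],None,fx=4,fy=3.5,interpolation=cv2.INTER_CUBIC))
E
```

```text
1 [ 134    0   28   84 1252] [148.   41.4] [85.2 19.6] 84.2894058227539
[array([ 353.2, -135.2]), array([ 375.4, -133.5]), array([ 376.7, -223.9]), array([ 353. , -225.8])] [array([ 141.5,  -17.8, -701.8])]
2 [ 197    0   51   34 1350] [222.   16.5] [33. 50.] 90.0
[array([ 424.3, -136.2]), array([ 480.7, -136.9]), array([ 479.9, -170.9]), array([ 422.1, -170. ])] [array([ 452.3, -153.8,   45.3])]
4 [472  23  40  16 334] [492.6  34. ] [12.9 41. ] 75.96376037597656
[array([ 738.9, -174.2]), array([ 782.8, -164.4]), array([ 788.9, -177.6]), array([ 744.7, -187.5])] [array([ 752.7, -178.4,   52.4])]
6 [ 386   32   54   54 2109] [412.5  58.5] [53. 53.] 90.0
[array([ 640.5, -172.1]), array([ 701.6, -172.9]), array([ 709.5, -231. ]), array([ 645.8, -230.2])] [array([ 689.9, -197.2,   -0.4])]
7 [    0    49   195   262 37426] [ 97.  179.5] [194. 261.] 0.0
8 [ 187   90   42   46 1276] [208.1 112.3] [40.5 32.9] 71.56504821777344
[array([ 404.4, -242.1]), array([ 442.8, -230.6]), array([ 456.7, -276.2]), array([ 417.1, -288.4])] [array([ 427.8, -258.9,   13.9])]
11 [431 147  15  19 153] [437.9 
[... 736 characters left out ...]
[ 383.4, -512.8]), array([ 381.5, -539.2]), array([ 366.9, -539. ])] [array([  142.2, -1094.1,  -805.9])]
36 [411 312   9  47 227] [415.2 334.9] [46.1  7.6] 88.56790161132812
[array([ 711.2, -545.4]), array([ 722.3, -545.2]), array([ 733.7, -626.3]), array([ 722.1, -626.5])] [array([ 525.3, -304.7,  376.8])]
37 [ 311  320   93   64 2596] [357.  351.5] [63. 92.] 90.0
[array([ 565.8, -557. ]), array([ 701.2, -558.8]), array([ 713.3, -673.4]), array([ 569.4, -671.5])] [array([ 514.2, -306. ,  375.9])]
40 [ 132  345   60   39 2158] [161.5 364. ] [59. 38.] -0.0
[array([ 289. , -667.7]), array([ 297.3, -597.1]), array([ 386.2, -598.3]), array([ 381.5, -669. ])] [array([   27.4, -1416.2,  -808.7])]
```

View pics/w1c.png

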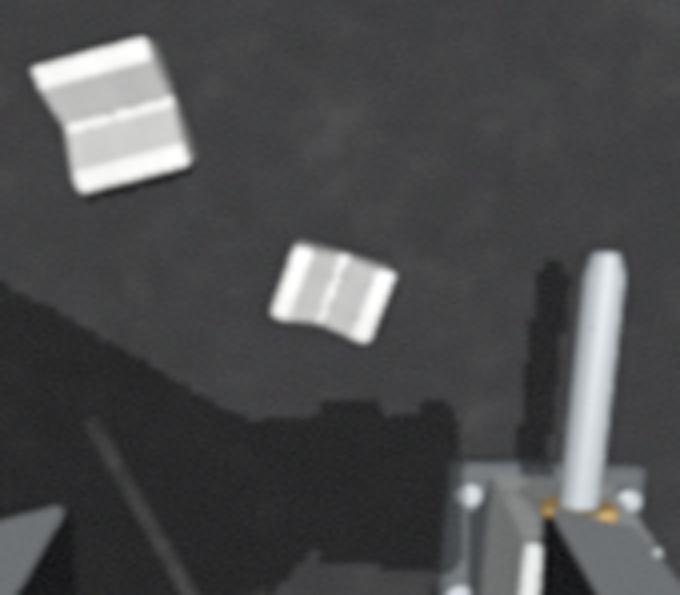

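```bash
python3 - <<'E'
from h import *
np.set_printoptions(precision=1,suppress=True)
c=load('pics/w1.npz');pose=(c['pos'],c['rpy'])
G=lambda x,y:(180+(x+.5)/4-.5,80+(y+.5)/3.5-.5)
def rep(cs,z):
    q=[onz(c,*G(*p),z,pose) for p in cs]
    e=[np.linalg.norm(q[i]-q[(i+1)%4]) for i in range(4)]
    d=(q[1]-q[0]+q[2]-q[3]);print(np.array(e),'ctr',np.mean(q,0),'az e0',np.degrees(np.arctan2(d[1],d[0])))
mid=[(33,70),(150,37),(192,162),(80,193)]
for z in (24,32,42): rep(mid,z)
sm=[(298,242),(397,270),(370,344),(271,320)]
for z in (22,24,32): rep(sm,z)
g=onz(c,*G(65,128),16,pose),onz(c,*G(172,101),16,pose); print('groove bottom',g,np.degrees(np.arctan2(*(g[1]-g[0])[1::-1])), (g[0]+g[1])/2)
for p,z in [((605,253),60),((580,507),60),((602,278),66)]: print(onz(c,*G(*p),z,pose),dep(c,*G(*p),pose))
# depth along shank center
gray=c['frame'].min(2)
pts=[]
for v in range(158,220,3):
    row=gray[v,300:350]; 
    u=np.where(row>110)[0]
    if len(u)<3: continue
    u=u+300; seg=u
    uc=(seg[0]+seg[-1])/2; a=dep(c,uc,v,pose);b=onz(c,uc,v,60,pose)
    print(v,seg[0],seg[-1],a,b)
E
```

```text
[38.3 44.7 37.7 44.8] ctr [ 429.  -259.8   24. ] az e0 16.197592872199365
[37.6 43.8 36.9 43.9] ctr [ 430.2 -259.7   32. ] az e0 16.197592872199465
[36.6 42.7 36.  42.9] ctr [ 431.6 -259.5   42. ] az e0 16.197592872199394
[33.9 29.4 34.1 30.7] ctr [ 497.5 -325.5   22. ] az e0 -17.60716427498904
[33.8 29.3 33.9 30.6] ctr [ 497.5 -325.1   24. ] az e0 -17.607164274989028
[33.1 28.7 33.3 30. ] ctr [ 497.3 -323.7   32. ] az e0 -17.607164274989007
groove bottom (array([ 411.9, -263.8,   16. ]), array([ 446.6, -254.7,   16. ])) 14.650347442860097 [ 429.3 -259.3   16. ]
[ 576.9 -305.9   60. ] [ 577.5 -306.3   57.4]
[ 573.4 -397.1   60. ] [ 572.4 -395.5   64.3]
[ 575.1 -313.5   66. ] [ 576.6 -314.5   59.4]
158 326 336 [ 577.6 -313.3   59.2] [ 577.4 -313.2   60. ]
161 326 336 [ 577.5 -316.7   60.4] [ 577.6 -316.7   60. ]
164 325 335 [ 576.3 -320.2   60.9] [ 576.6 -320.3   60. ]
167 325 335 [ 576.6 -323.9   60.6] [ 576.7 -324.    60. ]
170 325 335 [ 576.8 -327.5   60.5] [ 576.9 -327.6   60. ]
173 325 334 [ 576.3 -331.2   60.5] [ 576.5 -331.3   60. ]
176 324 334 [ 575.8 -334.7   61.2] [ 576.  -334.9   60. ]
179 324 334 [ 576.1 -338.6   60.4] [ 576.2 -338.6   60. ]
182 324 333 [ 575.6 -342.2   60.5] [ 575.8 -342.3   60. ]
185 323 333 [ 575.2 -345.9   60.5] [ 575.3 -346.1   60. ]
188 323 333 [ 575.4 -349.7   60.5] [ 575.5 -349.8   60. ]
191 323 333 [ 575.2 -353.    62.2] [ 575.7 -353.6   60. ]
194 323 332 [ 574.8 -356.9   61.9] [ 575.2 -357.4   60. ]
197 322 332 [ 574.2 -360.5   62.6] [ 574.8 -361.2   60. ]
200 322 332 [ 574.1 -364.    63.7] [ 574.9 -365.    60. ]
203 322 331 [ 573.7 -367.8   63.7] [ 574.5 -368.9   60. ]
206 321 331 [ 573.8 -372.4   61.2] [ 574.1 -372.8   60. ]
209 321 331 [ 573.6 -375.7   62.8] [ 574.2 -376.6   60. ]
212 321 330 [ 573.1 -379.5   63.1] [ 573.8 -380.6   60. ]
215 300 339 [ 577.1 -402.5    7.5] [ 566.5 -384.4   60. ]
218 300 339 [ 567.3 -389.5   56.7] [ 566.6 -388.3   60. ]
```

```bash
python3 -c "
from h import *
go((576.5,-332,125),-3)"
```

```text
t=1.65 pos [ 488.4 -331.   260.4] zaz -0.72 F [-0.4 -0.2 -0.7] gap 70.2 j [-0.66  0.36  1.32  0.    1.47 -0.65]
tx 0.0006 ty 0.6764 tz 0.4411 turn 0.0127
```

```bash
python3 -m creep '[{"tx":0,"ty":0.676,"tz":0.441,"turn":0.0127,"fingers":60},{"tx":0,"ty":0.676,"tz":0.441,"turn":0.0127,"fingers":60},{"tx":0,"ty":0.676,"tz":0.441,"turn":0.0127,"fingers":60},{"tx":0,"ty":0.676,"tz":0.441,"turn":0.0127,"fingers":60},{"tx":0,"ty":0.676,"tz":0.441,"turn":0.0127,"fingers":60},{"tx":0,"ty":0.676,"tz":0.441,"turn":0.0127,"fingers":60}]' 40; python3 - <<'E'
from h import *
np.set_printoptions(precision=1,suppress=True)
c=snap('wrist','w2');pose=(c['pos'],c['rpy'])
go(d=(0,0,0))
gray=c['frame'].min(2)
for v in range(100,330,6):
    row=gray[v,200:320]; u=np.where(row>110)[0]
    if len(u)<4: continue
    u=u+200; uc=(u[0]+u[-1])/2
    print(v,u[0],u[-1],dep(c,uc,v,pose),onz(c,uc,v,56,pose))
E
```

```text
clock: 2.25
eef_pos: [576.3, -332.7, 127.2]
eef_rot: [-1.57, -0.0, -1.625]
wrist_force: [0.5, 0.3, -0.4]
finger_gap: 60.0
t=2.30 pos [ 576.4 -332.8  127.8] zaz -3.08 F [0.4 0.8 0.2] gap 60.1 j [-0.6  0.6  1.2  0.   1.3 -0.5]
tx 0.0000 ty 0.0000 tz 0.0000 turn 0.0000
178 251 263 [ 578.6 -309.2   58.4] [ 578.6 -309.7   56. ]
184 249 264 [ 578.  -313.8   59.3] [ 577.9 -314.6   56. ]
190 249 264 [ 577.7 -318.6   59.6] [ 577.7 -319.6   56. ]
196 249 264 [ 577.5 -323.3   60.6] [ 577.4 -324.6   56. ]
202 249 264 [ 577.2 -328.4   60. ] [ 577.1 -329.6   56. ]
208 249 264 [ 576.9 -333.1   61. ] [ 576.9 -334.7   56. ]
214 249 264 [ 576.7 -338.    61.6] [ 576.6 -339.9   56. ]
220 250 263 [ 576.4 -343.2   61.3] [ 576.3 -345.1   56. ]
226 200 314 [ 576.5 -348.5   60.9] [ 576.4 -350.4   56. ]
232 200 319 [ 578.3 -353.9   60.8] [ 578.2 -355.8   56. ]
238 250 319 [ 603.  -386.4    0.2] [ 598.9 -362.4   56. ]
244 250 319 [ 603.  -394.2   -2.4] [ 598.7 -367.8   56. ]
250 250 262 [ 574.6 -368.9   62.6] [ 574.4 -372.    56. ]
256 250 262 [ 574.3 -374.9   61.4] [ 574.1 -377.6   56. ]
262 237 275 [ 574.  -379.4   63.4] [ 573.8 -383.2   56. ]
268 224 288 [ 573.7 -385.    63.2] [ 573.5 -388.9   56. ]
274 235 288 [ 578.  -391.8   61.6] [ 578.  -394.9   56. ]
280 234 288 [ 577.3 -396.4   63.3] [ 577.3 -400.7   56. ]
286 233 287 [ 576.3 -397.8   70.4] [ 576.1 -406.5   56. ]
292 233 288 [ 576.5 -403.3   70.5] [ 576.2 -412.5   56. ]
298 232 287 [ 575.6 -402.3   80.7] [ 575.  -418.4   56. ]
304 225 287 [ 572.6 -406.    83. ] [ 571.6 -424.3   56. ]
310 200 286 [ 561.9 -411.1   82.7] [ 559.6 -429.8   56. ]
322 309 319 [ 591.7 -305.2  240.1] [ 623.1 -445.9   56. ]
328 310 319 [ 591.9 -307.2  239.7] [ 623.5 -452.3   56. ]
```

View pics/w2.png

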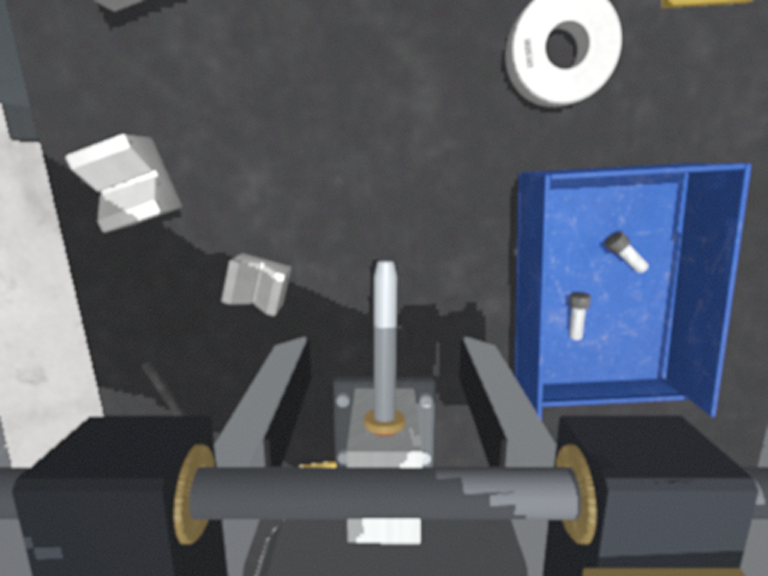

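```bash
python3 -c "
from h import *
go((577,-332,36),-3.4)"
```

```text
t=2.30 pos [ 576.4 -332.8  127.8] zaz -3.08 F [0.4 0.8 0.2] gap 60.1 j [-0.58  0.62  1.24  0.    1.28 -0.53]
tx -0.0044 ty 0.4588 tz 0.0018 turn 0.0018
```

```bash
python3 -m creep '[{"tx":-0.004,"ty":0.2,"tz":0.002,"turn":0.002,"fingers":50},{"tx":-0.004,"ty":0.35,"tz":0.002,"turn":0.002,"fingers":50},{"tx":-0.004,"ty":0.458,"tz":0.002,"turn":0.002,"fingers":40},{"tx":-0.004,"ty":0.458,"tz":0.002,"turn":0.002,"fingers":30},{"tx":-0.004,"ty":0.458,"tz":0.002,"turn":0.002,"fingers":20},{"tx":-0.004,"ty":0.458,"tz":0.002,"turn":0.002,"fingers":16},{"tx":-0.004,"ty":0.458,"tz":0.002,"turn":0.002,"fingers":16}]' 40;  python3 -c "
from h import *
go(d=(0,0,0));snap('wrist','w3')"
```

```text
clock: 3.0
eef_pos: [577.6, -332.6, 38.2]
eef_rot: [-1.567, -0.002, -1.631]
wrist_force: [1.0, 0.1, 1.4]
finger_gap: 16.6
t=3.00 pos [ 577.6 -332.6   38.2] zaz -3.45 F [1.  0.1 1.4] gap 16.6 j [-0.58  0.72  1.3   0.    1.12 -0.52]
tx 0.0000 ty 0.0000 tz 0.0000 turn 0.0000
```

View pics/w3.png

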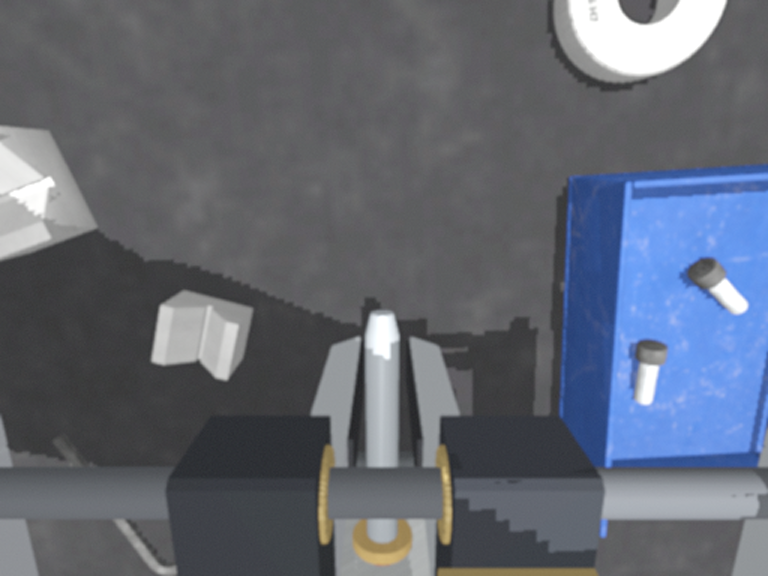

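```bash
python3 -m creep '[{"tx":0,"ty":0.006,"tz":0,"turn":0,"fingers":10},{"tx":0,"ty":0.006,"tz":0,"turn":0,"fingers":6},{"tx":0,"ty":0.006,"tz":0,"turn":0,"fingers":4},{"tx":0,"ty":0.006,"tz":0,"turn":0,"fingers":4}]' 40; python3 -m creep '[{"tx":-0.03,"ty":0.006,"tz":0,"turn":0,"fingers":4},{"tx":-0.06,"ty":0.006,"tz":0,"turn":0,"fingers":4},{"tx":-0.09,"ty":0.006,"tz":0,"turn":0,"fingers":4}]' ; python3 -c "
from h import *
go(d=(0,0,0));snap('wrist','w4')"
```

```text
clock: 3.45
eef_pos: [577.6, -332.5, 36.7]
eef_rot: [-1.567, -0.002, -1.631]
wrist_force: [-0.3, -0.2, 2.9]
finger_gap: 10.8
clock: 3.75
eef_pos: [578.6, -314.1, 35.3]
eef_rot: [-1.567, -0.002, -1.631]
wrist_force: [0.4, -0.6, -0.0]
finger_gap: 10.5
t=3.75 pos [ 578.6 -314.1   35.3] zaz -3.45 F [ 0.4 -0.6 -0. ] gap 10.5 j [-0.55  0.71  1.33  0.    1.1  -0.49]
tx 0.0000 ty 0.0000 tz 0.0000 turn 0.0000
```

View pics/w4.png

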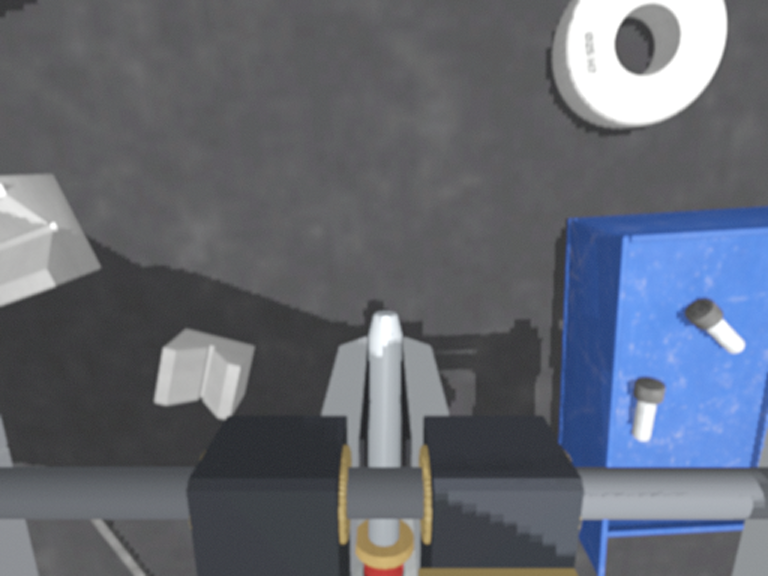

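```bash
python3 -m creep '[{"tx":-0.05,"ty":0,"tz":0,"turn":0,"fingers":4},{"tx":-0.1,"ty":0,"tz":0,"turn":0,"fingers":4},{"tx":-0.15,"ty":0,"tz":0,"turn":0,"fingers":4},{"tx":-0.2,"ty":0,"tz":0,"turn":0,"fingers":4},{"tx":-0.27,"ty":0,"tz":0,"turn":0,"fingers":4},{"tx":-0.34,"ty":0,"tz":0,"turn":0,"fingers":4},{"tx":-0.4,"ty":0,"tz":0,"turn":0,"fingers":4},{"tx":-0.4,"ty":0,"tz":0,"turn":0,"fingers":4}]' ; python3 -m creep '[{"tx":0,"ty":-0.2,"tz":0,"turn":0,"fingers":4},{"tx":0,"ty":-0.4,"tz":0,"turn":0,"fingers":4},{"tx":0,"ty":-0.5,"tz":0,"turn":0,"fingers":4},{"tx":0,"ty":-0.5,"tz":0,"turn":0,"fingers":4}]'; python3 -c "
from h import *
go(d=(0,0,0));snap('wrist','w5');snap('side','d5')"
```

```text
clock: 4.6
eef_pos: [583.7, -231.5, 35.2]
eef_rot: [-1.568, -0.001, -1.629]
wrist_force: [-0.2, -0.5, -0.3]
finger_gap: 10.3
clock: 5.0
eef_pos: [584.6, -232.1, 138.6]
eef_rot: [-1.562, -0.003, -1.629]
wrist_force: [-0.1, 0.2, -1.6]
finger_gap: 10.9
t=5.00 pos [ 584.6 -232.1  138.6] zaz -3.33 F [-0.1  0.2 -1.6] gap 10.9 j [-0.44  0.53  1.36  0.    1.24 -0.38]
tx 0.0000 ty 0.0000 tz 0.0000 turn 0.0000
```

View pics/w5.png

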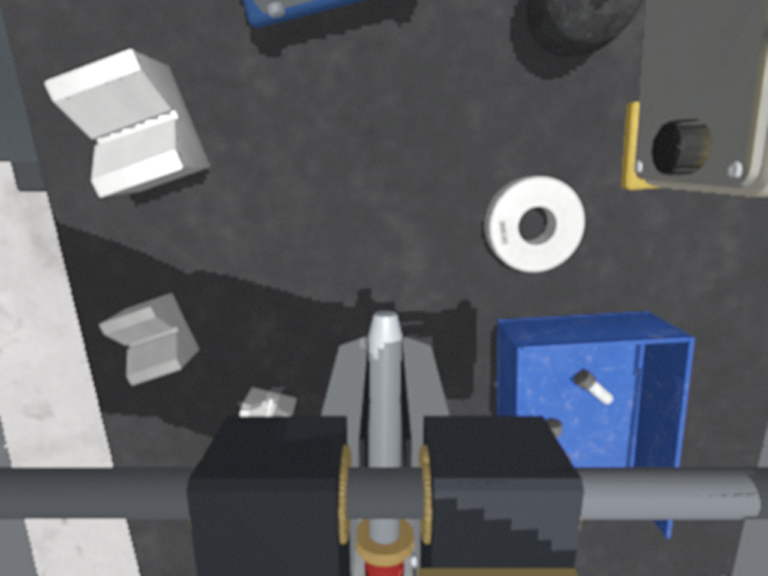

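View pics/d5.png

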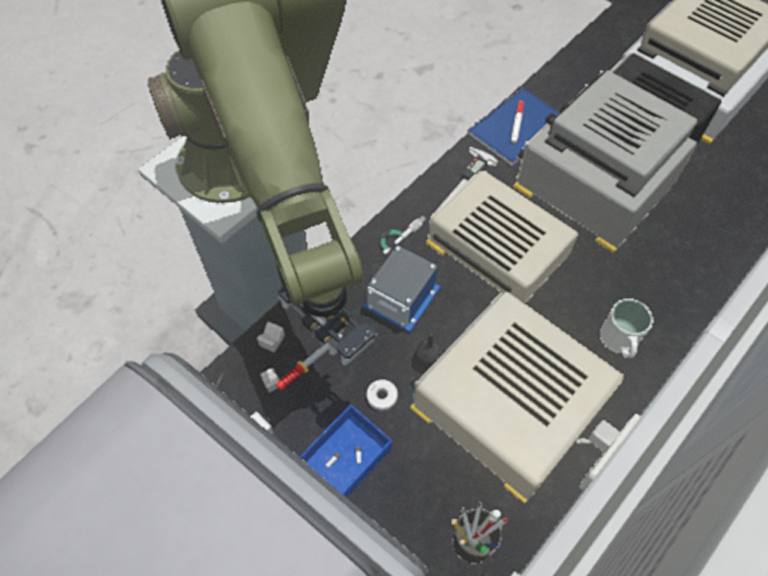

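```bash
python3 - <<'E'
from h import *
c=load('pics/w5.npz')
f=c['frame']
cv2.imwrite('pics/w5c.png',cv2.resize(f[180:270,50:150,::-1],None,fx=7,fy=6,interpolation=cv2.INTER_CUBIC))
E
```

```text
(no output)
```

View pics/w5c.png

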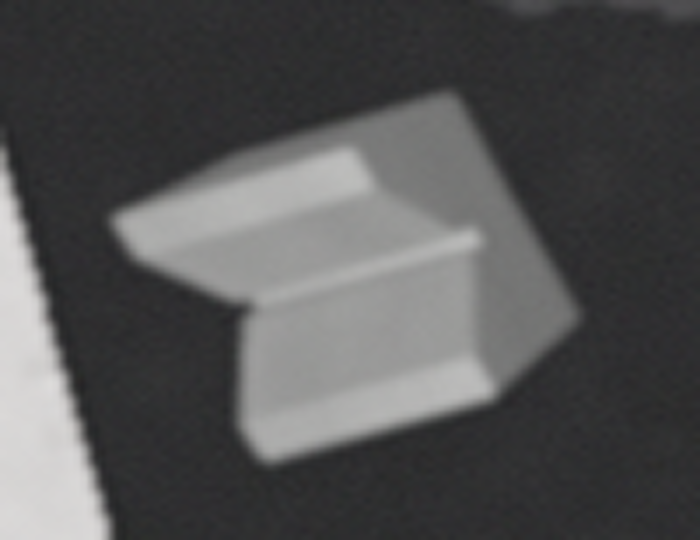

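```bash
python3 - <<'E'
from h import *
np.set_printoptions(precision=1,suppress=True)
c=load('pics/w5.npz');pose=(c['pos'],c['rpy'])
G=lambda x,y:(50+(x+.5)/7-.5,180+(y+.5)/6-.5)
cs=[(110,218),(352,148),(497,398),(267,464)]
for z in (30,32,34):
    q=[onz(c,*G(*p),z,pose) for p in cs]
    e=[np.linalg.norm(q[i]-q[(i+1)%4]) for i in range(4)]
    d=(q[1]-q[0]+q[2]-q[3]);print(np.array(e),'ctr',np.mean(q,0),'az',np.degrees(np.arctan2(d[1],d[0])))
q=[onz(c,*G(*p),0,pose) for p in [(457,90),(582,317)]]; print(q,np.linalg.norm(q[0]-q[1]))
# tip in tool frame: w5 tip px
for name in ('w4','w5'):
    c=load(f'pics/{name}.npz');pose=(c['pos'],c['rpy'])
    W=Rt(c['rpy'])
    for px in [(385/1.5,312/1.5),(385/1.5,540/1.5)]:
        X=onz(c,*px,c['pos'][2]+18.5,pose); print(W.T@(X-c['pos']))
go((469.5,-249,110),-74.5)
E
```

```text
[35.7 44.7 35.2 45. ] ctr [ 428.7 -260.2   30. ] az 15.511868572303742
[35.5 44.3 35.  44.7] ctr [ 429.8 -259.4   32. ] az 15.511868572303637
[35.2 44.  34.7 44.4] ctr [ 430.9 -258.7   34. ] az 15.511868572303737
[array([ 441.5, -233. ,    0. ]), array([ 452.9, -275.2,    0. ])] 43.785252528875475
[-26.7 -18.5   0.5]
[ 69.6 -18.4   0.5]
[-26.7 -18.6   0.5]
[ 69.7 -18.3   0.5]
t=5.10 pos [ 583.1 -231.4  134.4] zaz -3.33 F [-0.4 -0.2 -2.2] gap 10.8 j [-0.4  0.5  1.4  0.   1.2 -0.4]
tx 0.1205 ty 0.1207 tz -0.5624 turn 0.3954
```

```bash
python3 -m creep '[{"tx":0.12,"ty":0.12,"tz":-0.56,"turn":0.395,"fingers":4},{"tx":0.12,"ty":0.12,"tz":-0.56,"turn":0.395,"fingers":4},{"tx":0.12,"ty":0.12,"tz":-0.56,"turn":0.395,"fingers":4},{"tx":0.12,"ty":0.12,"tz":-0.56,"turn":0.395,"fingers":4},{"tx":0.12,"ty":0.12,"tz":-0.56,"turn":0.395,"fingers":4},{"tx":0.12,"ty":0.12,"tz":-0.56,"turn":0.395,"fingers":4},{"tx":0.12,"ty":0.12,"tz":-0.56,"turn":0.395,"fingers":4},{"tx":0.12,"ty":0.12,"tz":-0.56,"turn":0.395,"fingers":4},{"tx":0.12,"ty":0.12,"tz":-0.56,"turn":0.395,"fingers":4},{"tx":0.12,"ty":0.12,"tz":-0.56,"turn":0.395,"fingers":4}]' ; python3 -c "
from h import *
go((469,-248.5,50),-74.5)"
```

```text
clock: 6.1
eef_pos: [469.3, -248.6, 108.4]
eef_rot: [-1.571, 0.0, -2.87]
wrist_force: [-0.7, -0.2, -0.4]
finger_gap: 10.8
t=6.10 pos [ 469.3 -248.6  108.4] zaz -74.46 F [-0.7 -0.2 -0.4] gap 10.8 j [-0.56  0.36  1.68  0.    1.1   0.74]
tx 0.0013 ty 0.2922 tz -0.0008 turn 0.0002
```

```bash
python3 -m creep '[{"tx":0.001,"ty":0.2,"tz":-0.001,"turn":0,"fingers":4},{"tx":0.001,"ty":0.36,"tz":-0.001,"turn":0,"fingers":4},{"tx":0.001,"ty":0.36,"tz":-0.001,"turn":0,"fingers":4},{"tx":0.001,"ty":0.36,"tz":-0.001,"turn":0,"fingers":4}]' ; python3 -c "
from h import *
go((469,-248.5,12),-74.5);snap('wrist','w6');snap('side','d6');c=snap('scene','s6');
c=load('pics/d6.npz');cv2.imwrite('pics/d6c.png',cv2.resize(c['frame'][180:280,130:250,::-1],None,fx=6,fy=6,interpolation=2))"
```

```text
clock: 6.5
eef_pos: [468.9, -248.4, 36.5]
eef_rot: [-1.572, -0.0, -2.87]
wrist_force: [0.2, 0.1, -0.7]
finger_gap: 10.4
t=6.50 pos [ 468.9 -248.4   36.5] zaz -74.41 F [ 0.2  0.1 -0.7] gap 10.4 j [-0.56  0.46  1.73  0.    0.95  0.74]
tx -0.0003 ty 0.1224 tz 0.0006 turn 0.0005
```

View pics/w6.png

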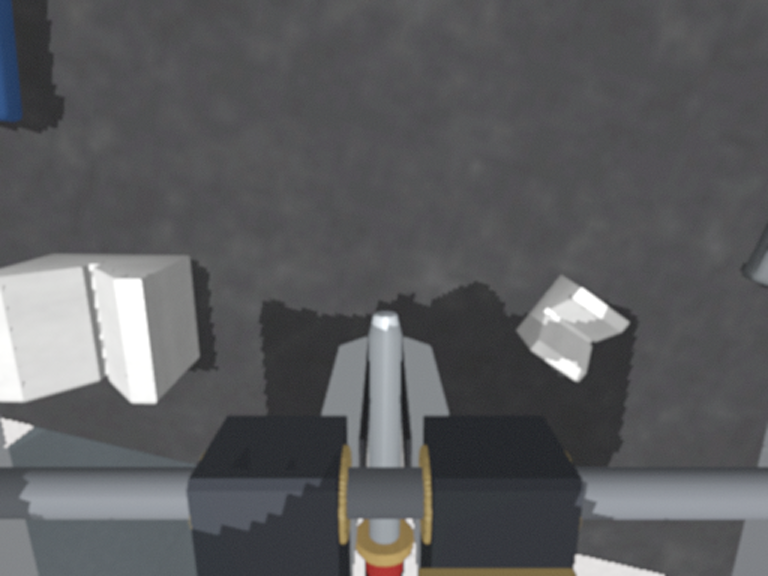

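View pics/d6c.png

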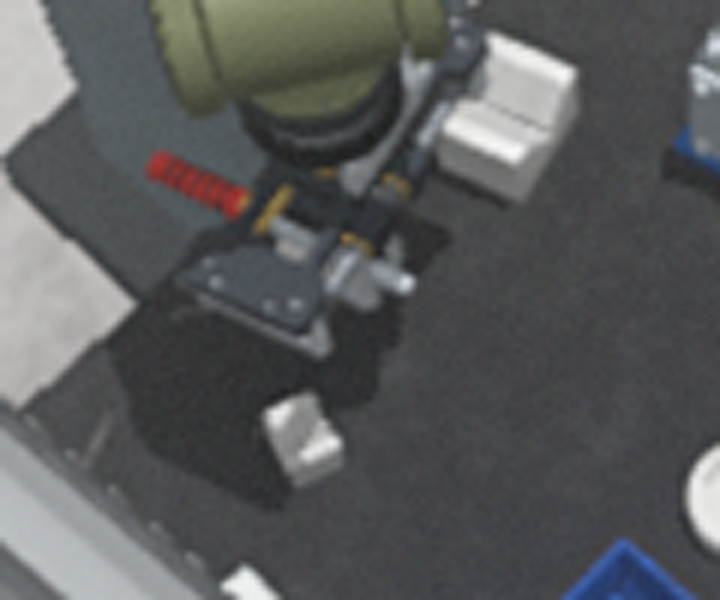

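```bash
python3 -m creep '[{"tx":0,"ty":0.07,"tz":0,"turn":0,"fingers":4},{"tx":0,"ty":0.11,"tz":0,"turn":0,"fingers":4},{"tx":0,"ty":0.125,"tz":0,"turn":0,"fingers":4},{"tx":0,"ty":0.13,"tz":0,"turn":0,"fingers":4},{"tx":0,"ty":0.13,"tz":0,"turn":0,"fingers":4}]'; python3 -c "
from h import *
go((469,-248.5,8),-74.5)"
```

```text
clock: 7.15
eef_pos: [469.8, -248.9, 11.9]
eef_rot: [-1.57, 0.002, -2.87]
wrist_force: [0.2, -0.3, -1.0]
finger_gap: 10.9
t=7.15 pos [ 469.8 -248.9   11.9] zaz -74.44 F [ 0.2 -0.3 -1. ] gap 10.9 j [-0.56  0.5   1.74  0.    0.9   0.74]
tx 0.0035 ty 0.0194 tz -0.0031 turn 0.0004
```

```bash
python3 -m creep '[{"tx":0.003,"ty":0.008,"tz":-0.003,"turn":0,"fingers":4},{"tx":0.003,"ty":0.012,"tz":-0.003,"turn":0,"fingers":4},{"tx":0.003,"ty":0.012,"tz":-0.003,"turn":0,"fingers":4}]'; python3 -m creep '[{"tx":0,"ty":0.005,"tz":0,"turn":0,"fingers":4},{"tx":0,"ty":0.005,"tz":0,"turn":0,"fingers":4}]'; python3 -m creep '[{"tx":0,"ty":0.005,"tz":0,"turn":0,"fingers":4},{"tx":0,"ty":0.005,"tz":0,"turn":0,"fingers":4}]'
```

```text
clock: 7.45
eef_pos: [469.1, -248.5, 9.5]
eef_rot: [-1.57, 0.002, -2.87]
wrist_force: [0.8, 0.2, -1.4]
finger_gap: 10.5
clock: 7.65
eef_pos: [469.1, -248.5, 8.4]
eef_rot: [-1.57, 0.002, -2.87]
wrist_force: [0.0, -0.1, -0.4]
finger_gap: 10.6
clock: 7.85
eef_pos: [469.2, -248.6, 7.5]
eef_rot: [-1.569, 0.002, -2.87]
wrist_force: [-0.1, 0.4, 0.3]
finger_gap: 10.6
```

```bash
python3 -m creep '[{"tx":0,"ty":0.005,"tz":0,"turn":0,"fingers":4},{"tx":0,"ty":0.005,"tz":0,"turn":0,"fingers":4}]'; python3 -m creep '[{"tx":0,"ty":0.005,"tz":0,"turn":0,"fingers":4},{"tx":0,"ty":0.005,"tz":0,"turn":0,"fingers":4}]'; python3 -c "
from h import *
go(d=(0,0,0));snap('wrist','w7')"
```

```text
clock: 8.05
eef_pos: [469.4, -248.8, 6.7]
eef_rot: [-1.569, 0.003, -2.87]
wrist_force: [0.7, -0.5, 2.6]
finger_gap: 10.7
clock: 8.25
eef_pos: [469.7, -249.1, 6.0]
eef_rot: [-1.568, 0.003, -2.87]
wrist_force: [-0.4, -1.4, 4.4]
finger_gap: 11.1
t=8.25 pos [ 469.7 -249.1    6. ] zaz -74.43 F [-0.4 -1.4  4.4] gap 11.1 j [-0.56  0.51  1.74  0.    0.88  0.74]
tx 0.0000 ty 0.0000 tz 0.0000 turn 0.0000
```

View pics/w7.png

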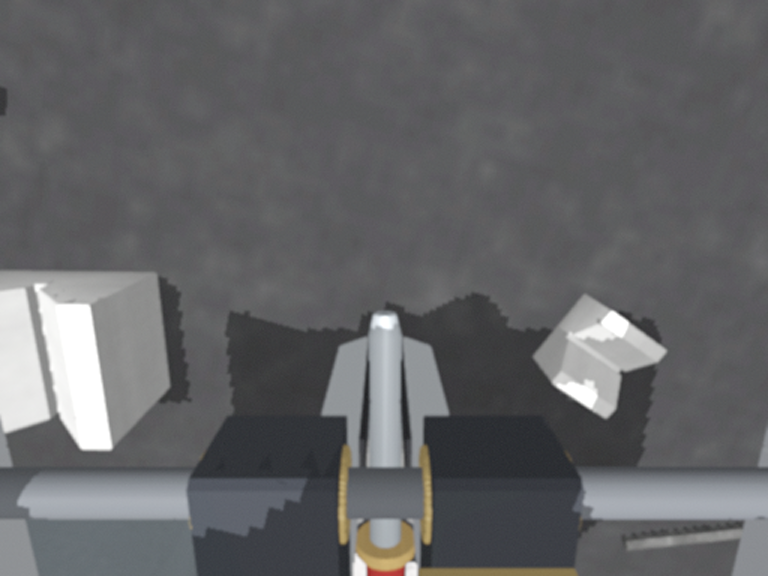

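```bash
python3 -m creep '[{"tx":0,"ty":0,"tz":0,"turn":0,"fingers":12},{"tx":0,"ty":0,"tz":0,"turn":0,"fingers":14},{"tx":0,"ty":0,"tz":0,"turn":0,"fingers":20},{"tx":0,"ty":0,"tz":0,"turn":0,"fingers":30},{"tx":0,"ty":0,"tz":0,"turn":0,"fingers":34},{"tx":0,"ty":0,"tz":0,"turn":0,"fingers":34}]';  python3 -m creep '[{"tx":0,"ty":-0.15,"tz":0,"turn":0,"fingers":34},{"tx":0,"ty":-0.4,"tz":0,"turn":0,"fingers":34},{"tx":0,"ty":-0.65,"tz":0,"turn":0,"fingers":34},{"tx":0,"ty":-0.8,"tz":0,"turn":0,"fingers":34},{"tx":0,"ty":-0.8,"tz":0,"turn":0,"fingers":34}]'; python3 -c "
from h import *
go((375,-274.5,170),-74.5);snap('wrist','w8')"
```

```text
clock: 8.9
eef_pos: [469.6, -249.0, 5.9]
eef_rot: [-1.568, 0.003, -2.87]
wrist_force: [0.0, 1.1, -1.3]
finger_gap: 33.8
clock: 9.4
eef_pos: [470.5, -249.6, 170.4]
eef_rot: [-1.563, 0.008, -2.87]
wrist_force: [0.2, 0.8, -0.7]
finger_gap: 33.7
t=9.40 pos [ 470.5 -249.6  170.4] zaz -74.43 F [ 0.2  0.8 -0.7] gap 33.7 j [-0.56  0.29  1.62  0.    1.22  0.74]
tx 0.4934 ty -0.0022 tz -0.0080 turn 0.0004
```

View pics/w8.png

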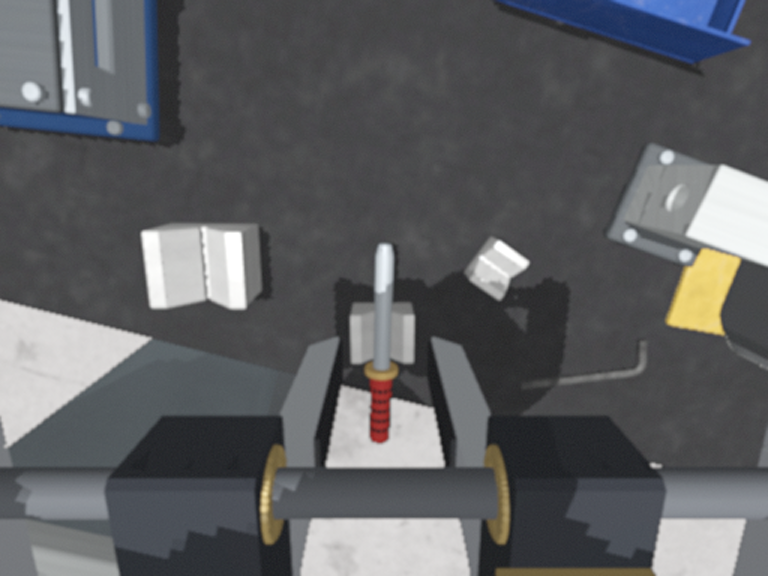

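```bash
python3 - <<'E'
from h import *
np.set_printoptions(precision=1,suppress=True)
c=load('pics/w8.npz');pose=(c['pos'],c['rpy'])
f=c['frame'].astype(int)
red=((f[:,:,0]>90)&(f[:,:,1]<70)&(f[:,:,2]<70)).astype(np.uint8)
n,l,st,ce=cv2.connectedComponentsWithStats(red);i=1+np.argmax(st[1:,4]);print(st[i],ce[i])
m=(l==i)
for v in range(st[i,1],st[i,1]+st[i,3],5):
    u=np.where(m[v])[0];print(v,u.min(),u.max(),onz(c,(u.min()+u.max())/2,v,27,pose))
T=onz(c,384.5/1.5,244/1.5,27,pose);C=onz(c,380.5/1.5,366/1.5,27,pose);E=onz(c,379.5/1.5,440/1.5,27,pose)
print(T,C,E,np.linalg.norm(T-C),np.linalg.norm(C-E),np.degrees(np.arctan2(*(T-E)[1::-1])))
d=(T-E)/np.linalg.norm(T-E); print('handle mid',C-32*d, T-122*d, E+28*d)
E
```

```text
[246 253  16  42 479] [252.9 272.4]
253 246 261 [ 397.1 -267.3   27. ]
258 247 260 [ 391.4 -268.9   27. ]
263 248 260 [ 385.7 -271.    27. ]
268 248 258 [ 379.6 -271.6   27. ]
273 248 258 [ 373.6 -273.2   27. ]
278 247 258 [ 367.5 -274.3   27. ]
283 247 258 [ 361.5 -276.    27. ]
288 247 257 [ 355.3 -277.1   27. ]
293 249 256 [ 349.3 -279.3   27. ]
[ 493.9 -243.6   27. ] [ 407.4 -264.7   27. ] [ 349.1 -280.    27. ] 89.00875384908169 60.33093504839677 14.11129508523246
handle mid [ 376.4 -272.5   27. ] [ 375.6 -273.3   27. ] [ 376.2 -273.2   27. ]
```

```bash
python3 -m creep '[{"tx":0.24,"ty":0,"tz":-0.006,"turn":0.005,"fingers":40},{"tx":0.485,"ty":0.1,"tz":-0.01,"turn":0.005,"fingers":40},{"tx":0.485,"ty":0.25,"tz":-0.012,"turn":0.005,"fingers":40},{"tx":0.485,"ty":0.4,"tz":-0.012,"turn":0.005,"fingers":40},{"tx":0.485,"ty":0.45,"tz":-0.012,"turn":0.005,"fingers":40},{"tx":0.485,"ty":0.45,"tz":-0.012,"turn":0.005,"fingers":40}]'; python3 - <<'E'
from h import *
np.set_printoptions(precision=1,suppress=True)
go((377,-272.8,8),-75.5);c=snap('wrist','w9')
E
```

```text
clock: 10.05
eef_pos: [375.4, -272.4, 75.5]
eef_rot: [-1.569, 0.003, -2.885]
wrist_force: [0.5, 0.1, 0.8]
finger_gap: 39.9
t=10.05 pos [ 375.4 -272.4   75.5] zaz -75.32 F [0.5 0.1 0.8] gap 39.9 j [-0.7  0.3  1.9  0.   1.   0.6]
tx -0.0060 ty 0.3373 tz 0.0033 turn 0.0010
```

View pics/w9.png

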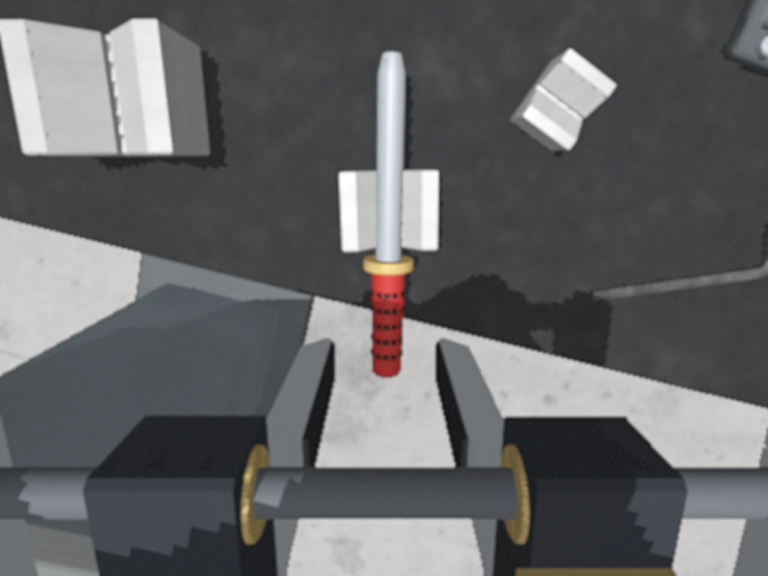

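```bash
python3 - <<'E'
from h import *
np.set_printoptions(precision=1,suppress=True)
c=load('pics/w9.npz');pose=(c['pos'],c['rpy'])
W=Rt(c['rpy'])
for n,(x,y) in dict(T=(391.5,53),C=(388.5,257),E=(387,375)).items():
    X=onz(c,x/1.5,y/1.5,27,pose);print(n,X,W.T@(X-c['pos']))
E
```

```text
T [ 494.5 -243.8   27. ] [-122.2   48.9    2.5]
C [ 407.7 -265.4   27. ] [-32.8  48.6   1.3]
E [ 347.9 -280.4   27. ] [28.8 48.4  0.7]
```

```bash
python3 -m creep '[{"tx":-0.003,"ty":0.15,"tz":0.005,"turn":0.004,"fingers":40},{"tx":-0.003,"ty":0.28,"tz":0.005,"turn":0.004,"fingers":40},{"tx":-0.003,"ty":0.337,"tz":0.005,"turn":0.004,"fingers":36},{"tx":-0.003,"ty":0.337,"tz":0.005,"turn":0.004,"fingers":30},{"tx":-0.003,"ty":0.337,"tz":0.005,"turn":0.004,"fingers":24}]'; python3 - <<'E'
from h import *
go((376.5,-273,8),-76);c=snap('wrist','w10')
E
```

```text
clock: 10.6
eef_pos: [377.9, -274.3, 10.6]
eef_rot: [-1.566, 0.005, -2.898]
wrist_force: [-0.1, -0.9, 0.6]
finger_gap: 25.5
t=10.60 pos [ 377.9 -274.3   10.6] zaz -76.03 F [-0.1 -0.9  0.6] gap 25.5 j [-0.71  0.39  1.92  0.    0.82  0.62]
tx 0.0055 ty 0.0129 tz -0.0082 turn -0.0001
```

View pics/w10.png

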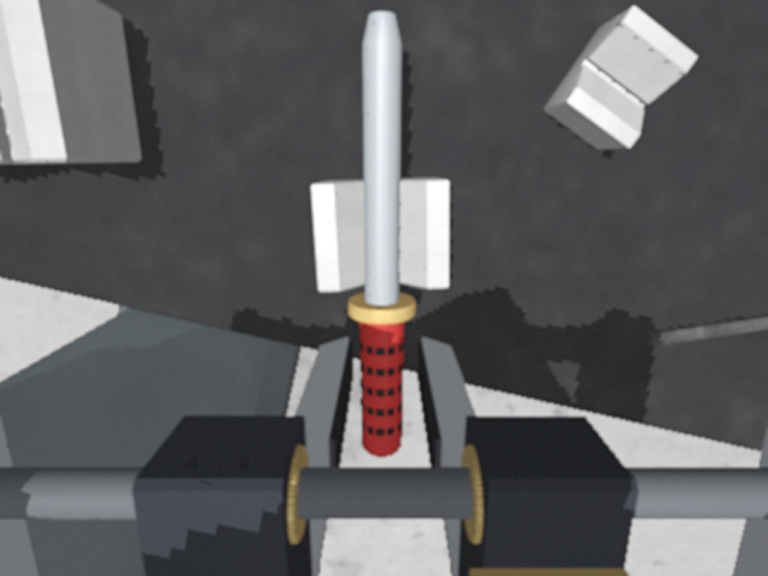

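```bash
python3 -m creep '[{"tx":0,"ty":0.011,"tz":-0.004,"turn":0,"fingers":22},{"tx":0,"ty":0.011,"tz":-0.004,"turn":0,"fingers":18},{"tx":0,"ty":0.011,"tz":-0.004,"turn":0,"fingers":14},{"tx":0,"ty":0.011,"tz":-0.004,"turn":0,"fingers":10},{"tx":0,"ty":0.011,"tz":-0.004,"turn":0,"fingers":8},{"tx":0,"ty":0.011,"tz":-0.004,"turn":0,"fingers":8}]' 55;python3 -m creep '[{"tx":0,"ty":-0.1,"tz":0,"turn":0,"fingers":8},{"tx":0,"ty":-0.3,"tz":0,"turn":0,"fingers":8},{"tx":0,"ty":-0.55,"tz":0,"turn":0,"fingers":8},{"tx":0,"ty":-0.6,"tz":0,"turn":0,"fingers":8},{"tx":0,"ty":-0.6,"tz":0,"turn":0,"fingers":8}]' ; python3 - <<'E'
from h import *
go(d=(0,0,0));c=snap('wrist','w11');snap('side','d11')
E
```

```text
clock: 11.25
eef_pos: [377.9, -273.7, 8.7]
eef_rot: [-1.565, 0.006, -2.898]
wrist_force: [-0.3, 0.2, 1.5]
finger_gap: 14.2
clock: 11.75
eef_pos: [377.6, -273.6, 129.9]
eef_rot: [-1.563, 0.008, -2.898]
wrist_force: [0.6, 0.7, -1.3]
finger_gap: 14.2
t=11.75 pos [ 377.6 -273.6  129.9] zaz -76.03 F [ 0.6  0.7 -1.3] gap 14.2 j [-0.71  0.19  1.85  0.    1.09  0.62]
tx 0.0000 ty 0.0000 tz 0.0000 turn 0.0000
```

View pics/w11.png

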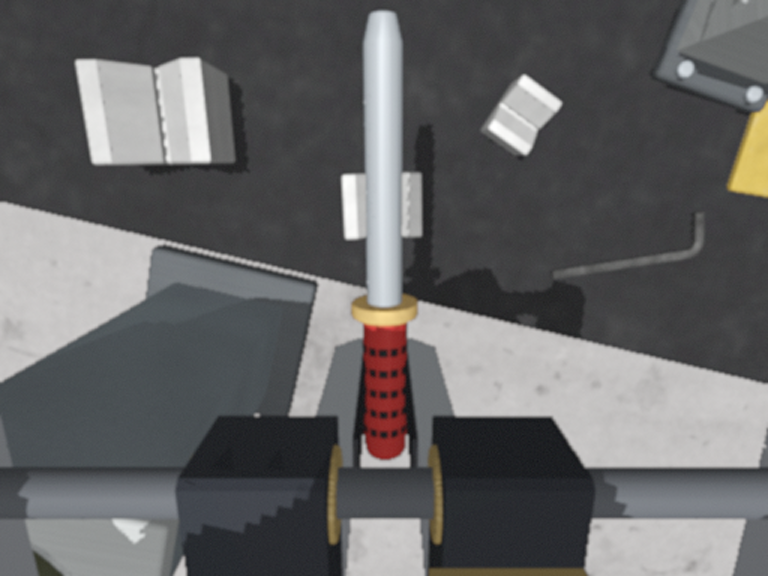

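View pics/d11.png

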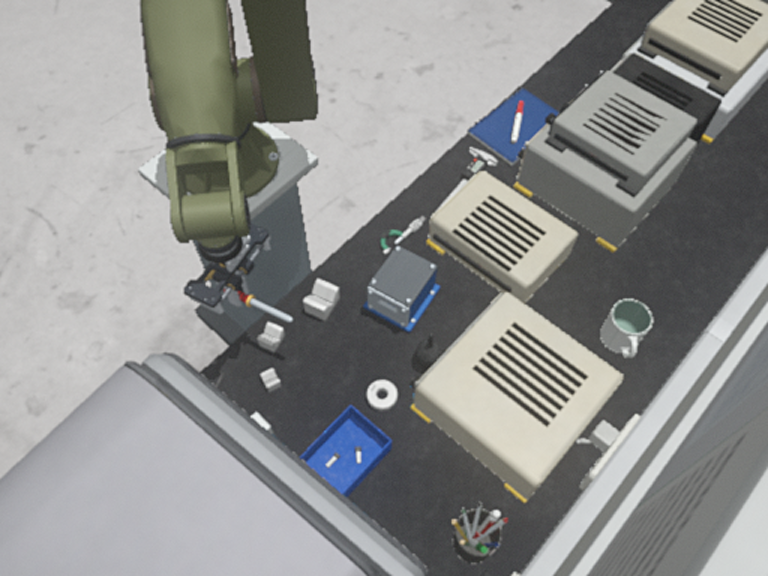

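```bash
python3 - <<'E'
from h import *
c=load('pics/w8.npz')
cv2.imwrite('pics/w8c.png',cv2.resize(c['frame'][0:100,0:120,::-1],None,fx=6,fy=6,interpolation=2))
c=load('pics/d11.npz')
cv2.imwrite('pics/d11c.png',cv2.resize(c['frame'][155:225,235:305,::-1],None,fx=8,fy=8,interpolation=2))
E
```

```text
(no output)
```

View pics/w8c.png

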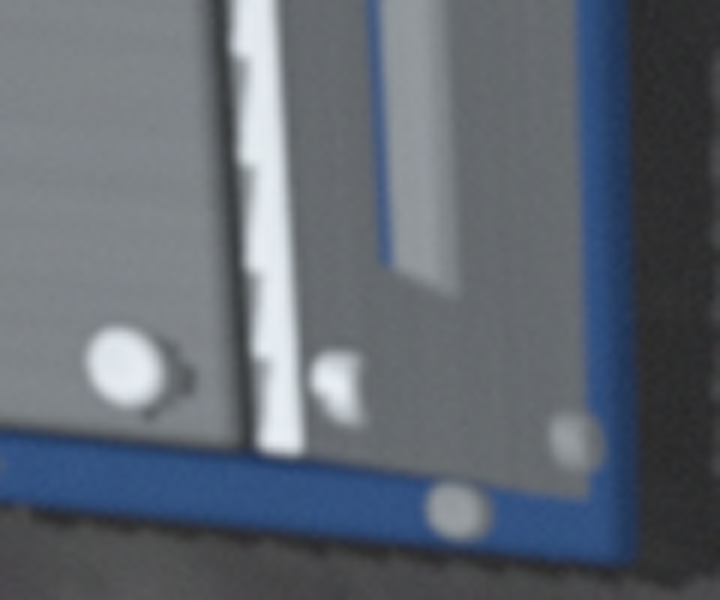

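View pics/d11c.png

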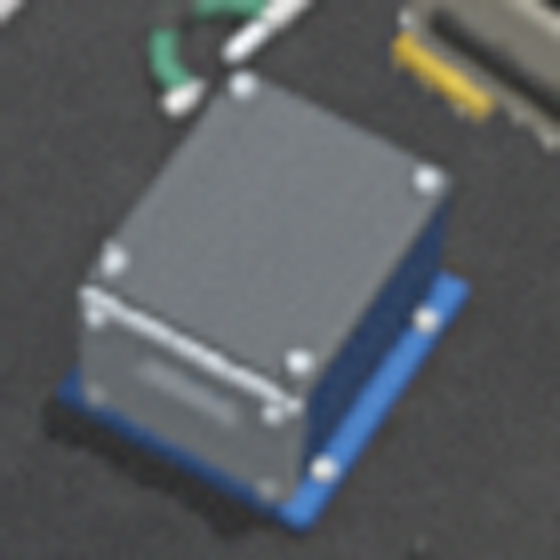

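```bash
python3 -m creep '[{"tx":-0.2,"ty":-0.2,"tz":0,"turn":0,"fingers":8},{"tx":-0.45,"ty":-0.2,"tz":0,"turn":0,"fingers":8},{"tx":-0.7,"ty":-0.2,"tz":0,"turn":0,"fingers":8},{"tx":-0.85,"ty":-0.2,"tz":0,"turn":0,"fingers":8},{"tx":-0.85,"ty":-0.2,"tz":0,"turn":0,"fingers":8},{"tx":-0.85,"ty":-0.2,"tz":0,"turn":0,"fingers":8}]' ; python3 - <<'E'
from h import *
go(d=(0,0,0));c=snap('wrist','w12')
cv2.imwrite('pics/w12c.png',cv2.resize(c['frame'][0:150,0:200,::-1],None,fx=4,fy=4,interpolation=2))
E
```

```text
clock: 12.45
eef_pos: [540.8, -231.1, 165.5]
eef_rot: [-1.569, 0.002, -2.897]
wrist_force: [-0.1, 0.5, -1.1]
finger_gap: 14.2
t=12.45 pos [ 540.8 -231.1  165.5] zaz -75.97 F [-0.1  0.5 -1.1] gap 14.2 j [-0.47  0.42  1.46 -0.    1.26  0.86]
tx 0.0000 ty 0.0000 tz 0.0000 turn 0.0000
```

View pics/w12.png

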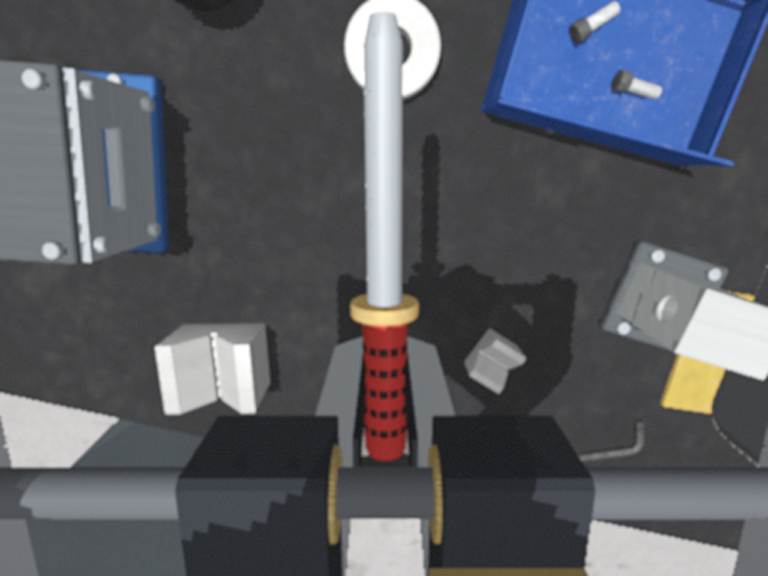

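View pics/w12c.png

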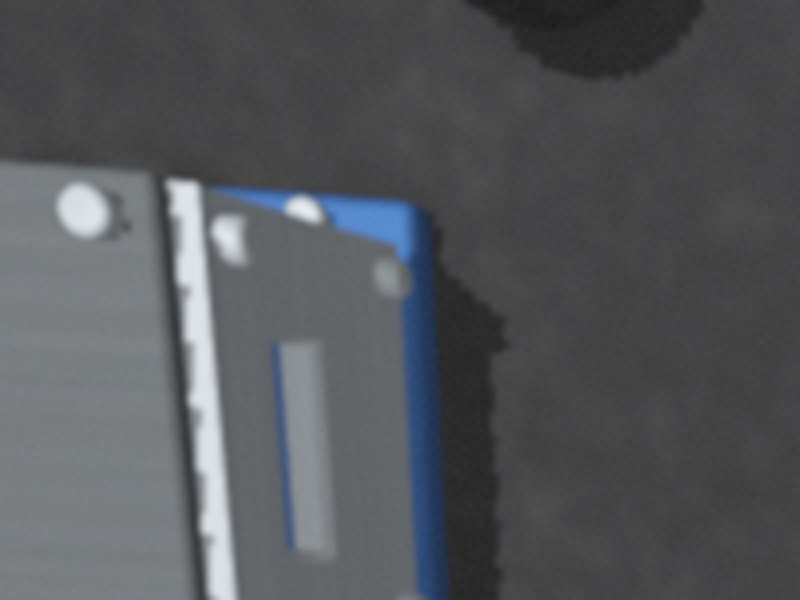

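```bash
cat > hous.py <<'E'
from h import *
np.set_printoptions(precision=1,suppress=True)
def meas(tag,top,bot,foot,slot,s):
    c=load(f'pics/{tag}.npz');pose=(c['pos'],c['rpy'])
    N=lambda p:((p[0]+.5)/s-.5,(p[1]+.5)/s-.5)
    A=onz(c,*N(top),96,pose);B=onz(c,*N(bot),96,pose)
    d=B-A;print('A',A,'B',B,'w',np.linalg.norm(d),'az',np.degrees(np.arctan2(d[1],d[0])),'mid',(A+B)/2)
    x=-d/np.linalg.norm(d) if d[0]<0 else d/np.linalg.norm(d)
    n=np.array([-x[1],x[0],0])
    for k in foot: print('foot z0',onz(c,*N(k),0,pose), 'plane dist',n@(onz(c,*N(k),0,pose)-A))
    Q=[]
    for p in slot:
        o,r=ray(c,*N(p),pose);t=n@(A-o)/(n@r);X=o+t*r;Q.append(X);print('slot',X,'along',x@(X-(A+B)/2))
    print('slot ctr',np.mean(Q,0),'az y',np.degrees(np.arctan2(n[1],n[0])))
E
python3 - <<'E'
from h import *
c=load('pics/w12.npz')
cv2.imwrite('pics/w12d.png',cv2.resize(c['frame'][40:180,20:120,::-1],None,fx=7.5,fy=4.2,interpolation=2))
E
```

```text
(no output)
```

View pics/w12d.png

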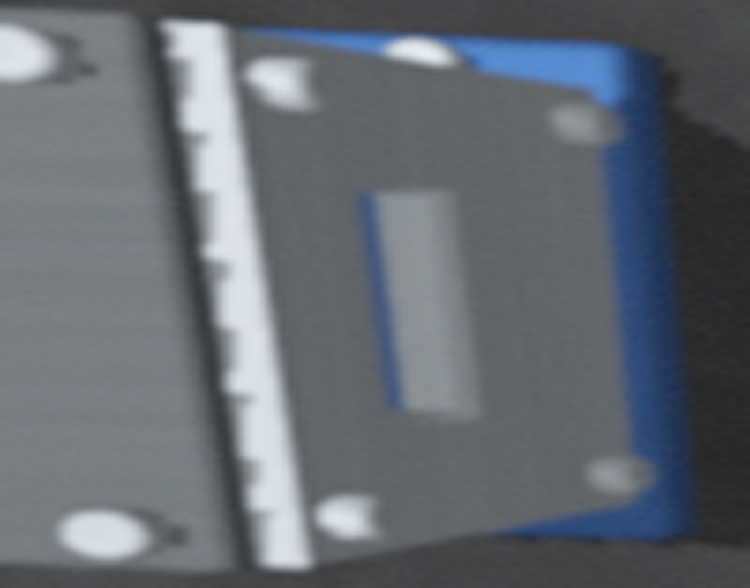

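```bash
python3 - <<'E'
from hous import *
import hous
c=load('pics/w12.npz');
# reuse meas with native coordinates, s=1
G=lambda x,y:(20+(x+.5)/7.5-.5,40+(y+.5)/4.2-.5)
meas('w12',G(230,24),G(313,568),[G(597,95),G(632,505)],[G(360,192),G(392,410),G(480,418),G(455,190)],1)
c=load('pics/w12.npz');pose=(c['pos'],c['rpy']);W=Rt(c['rpy'])
for n,(x,y) in dict(T=(382.5,14),C=(384.5,300),H=(385.5,390)).items():
    X=dep(c,x/1.5,y/1.5+(1 if n=='T' else 0),pose);t=W.T@(X-c['pos'])
    print(n,X,t, W.T@(onz(c,x/1.5,y/1.5,c['pos'][2]+19,pose)-c['pos']))
for y in (30,60,100,140,180,220,260,285):
    X=dep(c,(382.5+2*(y-14)/286)/1.5,y/1.5,pose);print(y,W.T@(X-c['pos']))
E
```

```text
A [621.5 -59.2  96. ] B [528.6 -75.1  96. ] w 94.21537063204582 az -170.32638295676944 mid [575.  -67.2  96. ]
foot z0 [619.9 -49.    0. ] plane dist 10.393677445438525
foot z0 [522.7 -65.4   0. ] plane dist 10.536887780682974
slot [595.9 -63.6  77.8] along 21.181977250515637
slot [555.9 -70.4  77.3] along -19.376234333439616
slot [552.7 -71.   59.1] along -22.657415447946605
slot [597.5 -63.3  58.8] along 22.765413770331648
slot ctr [575.5 -67.1  68.2] az y 99.67361704323058
T [ 655.1 -201.3  188.4] [-118.1  -22.8   -1.1] [-119.5  -18.8   -1.1]
C [ 571.1 -222.9  185.9] [-31.4 -20.3  -0.5] [-31.  -19.   -0.5]
H [ 540.1 -231.   189.6] [  0.6 -24.1  -0.2] [  3.2 -19.   -0.2]
30 [-114.8  -20.6   -1.1]
60 [-106.4  -22.4   -1. ]
100 [-95.2 -22.7  -1. ]
140 [-83.6 -22.8  -0.9]
180 [-71.6 -22.1  -0.8]
220 [-58.9 -22.3  -0.7]
260 [-45.6 -21.5  -0.6]
285 [-37.1 -21.9  -0.6]
```

```bash
python3 -c "
from h import *
go((499,-224,90),-76)"
```

```text
t=12.50 pos [ 540.4 -231.5  166.2] zaz -76.02 F [-0.6  0.8 -0.4] gap 13.7 j [-0.47  0.41  1.46 -0.    1.26  0.86]
tx 0.1927 ty 0.3804 tz -0.0872 turn -0.0001
```

```bash
python3 -m creep '[{"tx":0.19,"ty":0.2,"tz":-0.087,"turn":0,"fingers":8},{"tx":0.19,"ty":0.38,"tz":-0.087,"turn":0,"fingers":8},{"tx":0.19,"ty":0.38,"tz":-0.087,"turn":0,"fingers":8},{"tx":0.19,"ty":0.38,"tz":-0.087,"turn":0,"fingers":8},{"tx":0.19,"ty":0.38,"tz":-0.087,"turn":0,"fingers":8}]' ; python3 - <<'E'
from h import *
go(d=(0,0,0));c=snap('wrist','w13')
cv2.imwrite('pics/w13c.png',cv2.resize(c['frame'][60:260,0:120,::-1],None,fx=6,fy=3,interpolation=2))
E
```

```text
clock: 13.0
eef_pos: [500.7, -224.8, 92.3]
eef_rot: [-1.566, 0.005, -2.898]
wrist_force: [0.5, 0.8, -1.2]
finger_gap: 13.7
t=13.00 pos [ 500.7 -224.8   92.3] zaz -76.05 F [ 0.5  0.8 -1.2] gap 13.7 j [-0.49  0.41  1.65 -0.    1.07  0.84]
tx 0.0000 ty 0.0000 tz 0.0000 turn 0.0000
```

View pics/w13.png

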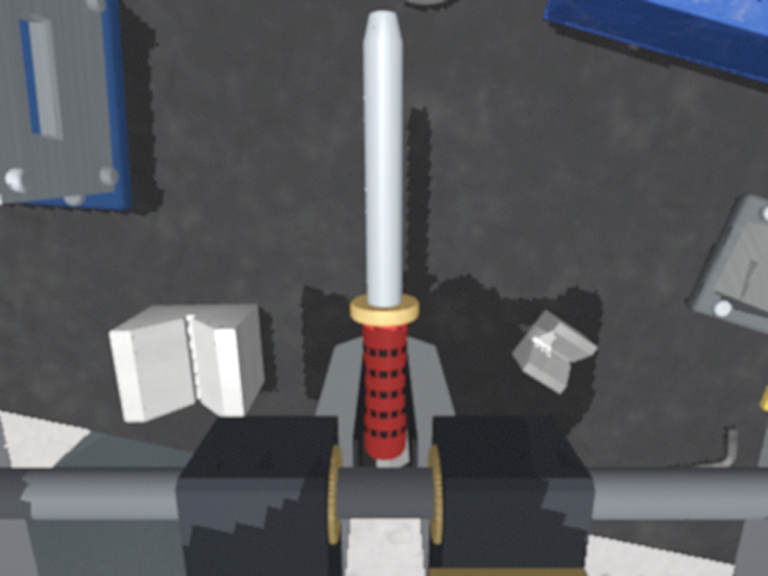

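View pics/w13c.png

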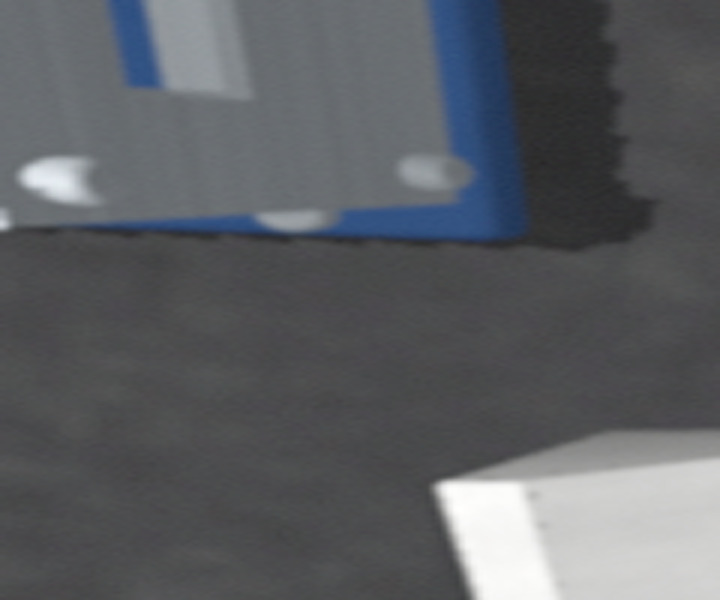

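```bash
python3 - <<'E'
from h import *
c=load('pics/w13.npz')
cv2.imwrite('pics/w13d.png',cv2.resize(c['frame'][0:150,0:90,::-1],None,fx=8,fy=4,interpolation=2))
E
```

```text
(no output)
```

View pics/w13d.png

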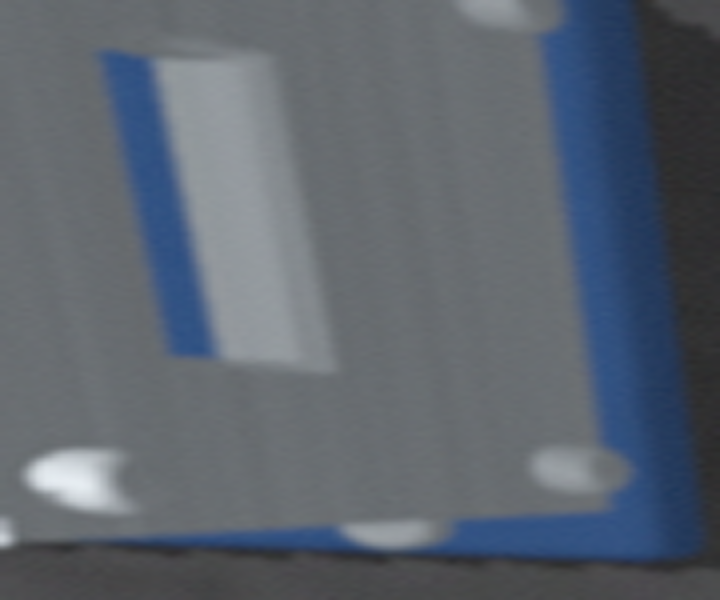

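```bash
python3 - <<'E'
from h import *
np.set_printoptions(precision=1,suppress=True)
c=load('pics/w13.npz');pose=(c['pos'],c['rpy'])
G=lambda x,y:((x+.5)/8-.5,(y+.5)/4-.5)
a=np.radians(9.67);x=np.array([np.cos(a),np.sin(a),0]);n=np.array([-x[1],x[0],0]);M=np.array([575,-67.2,0])
for p in [(100,48),(168,356),(338,372),(272,52),(612,510),(535,30)]:
    o,r=ray(c,*G(*p),pose);t=n@(M-o)/(n@r);X=o+t*r;print(X,'along',x@(X-M))
E
```

```text
[592.4 -64.2  76. ] along 17.649439313653026
[552.9 -71.   76. ] along -22.381390364350764
[551.6 -71.2  57.1] along -23.73274390954743
[596.6 -63.5  57.8] along 21.89695161311034
[528.3 -75.2  19.8] along -47.344821244191486
[609.3 -61.4  21.4] along 34.77705830352697
```

```bash
python3 - <<'E'
from h import *
np.set_printoptions(precision=2,suppress=True)
for tag in ('w9','w10','w11','w12','w13'):
    c=load(f'pics/{tag}.npz');pose=(c['pos'],c['rpy']);W=Rt(c['rpy'])
    (xt,yt),(xc,yc)={'w9':((391.5,53),(388.5,257)),'w10':((380.5,14),(381.5,290))}.get(tag,((382.5,14),(384.5,298)))
    L=[]
    for y in np.arange(yt+32,yc-10,3):
        u=(xt+(xc-xt)*(y-yt)/(yc-yt))/1.5
        P=[W.T@(dep(c,u+k,y/1.5,pose)-c['pos']) for k in (-1,0,1)]
        L.append(np.mean(P,0))
    L=np.array(L);k=np.polyfit(L[:,0],L[:,1],1)
    tip=W.T@(onz(c,xt/1.5,yt/1.5,c['pos'][2]-(-17.3),pose)-c['pos'])
    print(tag,'y at -90 %.2f at -40 %.2f'%(np.polyval(k,-90),np.polyval(k,-40)),'droop(deg,+ = tip up) %.2f'%np.degrees(np.arctan(k[0])),'tool tilt',np.round(np.degrees(c['rpy'][:2]),2), 'world slope', 'tip',tip)
E
```

```text
w9 y at -90 43.21 at -40 44.29 droop(deg,+ = tip up) 1.24 tool tilt [-89.88   0.18] world slope tip [-109.33  -16.95    1.62]
w10 y at -90 -21.54 at -40 -20.65 droop(deg,+ = tip up) 1.02 tool tilt [-89.71   0.31] world slope tip [-120.11  -16.67   -1.74]
w11 y at -90 -22.79 at -40 -23.34 droop(deg,+ = tip up) -0.63 tool tilt [-89.53   0.44] world slope tip [-120.18  -16.39   -1.14]
w12 y at -90 -22.43 at -40 -21.79 droop(deg,+ = tip up) 0.73 tool tilt [-89.9    0.09] world slope tip [-119.99  -17.11   -1.13]
w13 y at -90 -23.40 at -40 -21.67 droop(deg,+ = tip up) 1.98 tool tilt [-89.75   0.26] world slope tip [-120.08  -16.75   -1.14]
```

```bash
python3 -c "
from h import *
go((585.8,-201.6,110),9.3)"
```

```text
t=13.05 pos [ 500.7 -224.7   92.2] zaz -76.04 F [ 0.3  0.  -1. ] gap 14.3 j [-0.49  0.41  1.65 -0.    1.07  0.84]
tx -0.4413 ty -0.0872 tz -0.0088 turn -0.4741
```

```bash
python3 -m creep '[{"tx":-0.05,"ty":-0.15,"tz":0,"turn":-0.04,"fingers":8},{"tx":-0.2,"ty":-0.15,"tz":-0.009,"turn":-0.09,"fingers":8},{"tx":-0.35,"ty":-0.15,"tz":-0.009,"turn":-0.14,"fingers":8},{"tx":-0.44,"ty":-0.15,"tz":-0.009,"turn":-0.19,"fingers":8},{"tx":-0.44,"ty":-0.15,"tz":-0.009,"turn":-0.24,"fingers":8},{"tx":-0.44,"ty":-0.15,"tz":-0.009,"turn":-0.29,"fingers":8},{"tx":-0.44,"ty":-0.15,"tz":-0.009,"turn":-0.34,"fingers":8},{"tx":-0.44,"ty":-0.15,"tz":-0.009,"turn":-0.39,"fingers":8},{"tx":-0.44,"ty":-0.13,"tz":-0.009,"turn":-0.44,"fingers":8},{"tx":-0.44,"ty":-0.1,"tz":-0.009,"turn":-0.474,"fingers":8},{"tx":-0.44,"ty":-0.09,"tz":-0.009,"turn":-0.474,"fingers":8},{"tx":-0.44,"ty":-0.09,"tz":-0.009,"turn":-0.474,"fingers":8}]' ; python3 - <<'E'
from h import *
go((585.8,-201.6,50),9.3);c=snap('wrist','w14')
E
```

```text
clock: 14.25
eef_pos: [585.9, -201.7, 111.3]
eef_rot: [-1.565, -0.004, -1.412]
wrist_force: [-0.1, 0.4, 0.1]
finger_gap: 14.2
t=14.25 pos [ 585.9 -201.7  111.3] zaz 9.08 F [-0.1  0.4  0.1] gap 14.2 j [-0.39  0.54  1.42 -0.    1.18 -0.55]
tx -0.0019 ty 0.3064 tz -0.0023 turn -0.0012
```

View pics/w14.png

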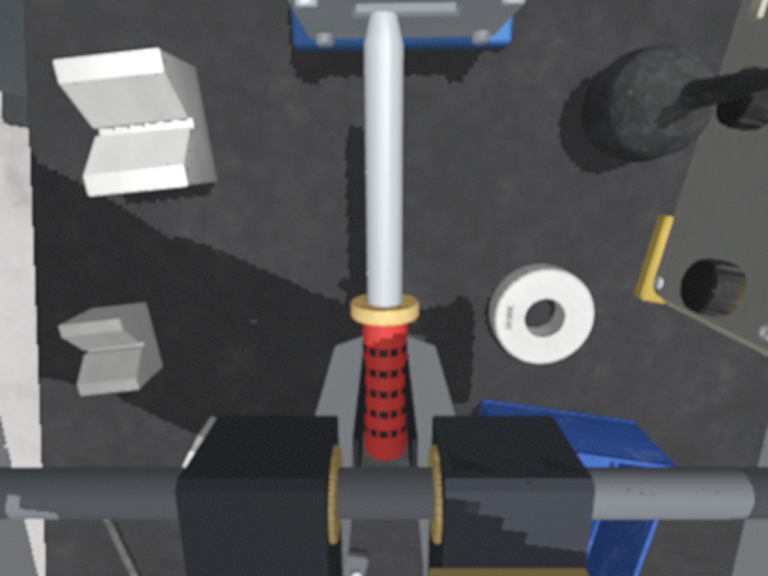

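```bash
python3 - <<'E'
from h import *
np.set_printoptions(precision=2,suppress=True)
c=load('pics/w14.npz');pose=(c['pos'],c['rpy']);W=Rt(c['rpy'])
cv2.imwrite('pics/w14c.png',cv2.resize(c['frame'][0:50,180:350,::-1],None,fx=4.6,fy=8,interpolation=2))
A=onz(c,293/1.5,48/1.5,0,pose);B=onz(c,512/1.5,45/1.5,0,pose);d=B-A
print(A,B,np.linalg.norm(d),np.degrees(np.arctan2(d[1],d[0])),(A+B)/2)
E
```

```text
[516.27 -74.79   0.  ] [634.35 -54.25   0.  ] 119.8571447875041 9.865735233742354 [575.31 -64.52   0.  ]
```

View pics/w14c.png

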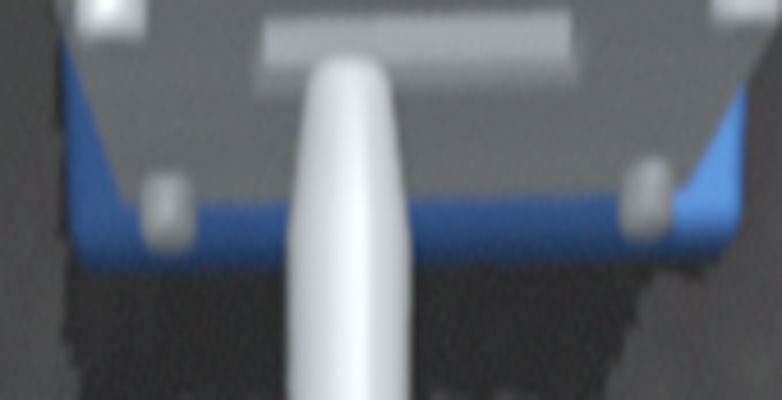

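```bash
python3 - <<'E'
from h import *
np.set_printoptions(precision=2,suppress=True)
c=load('pics/w14.npz');pose=(c['pos'],c['rpy'])
a=np.radians(9.7);x=np.array([np.cos(a),np.sin(a),0]);n=np.array([-x[1],x[0],0]);M=np.array([575.1,-66.4,0])
for X in [onz(c,180+255/4.6,88/8,59,pose),onz(c,180+577/4.6,85/8,59,pose),onz(c,180+349/4.6,55/8,129.3,pose),onz(c,384.5/1.5,300/1.5,129.3,pose)]:
    print(X,x@(X-M),n@(X-M))
go(d=20*n)
E
```

```text
[551.9  -68.54  59.  ] -23.225625423080498 1.7997848926164344
[596.36 -61.14  59.  ] 21.839701157384713 1.6014691037300084
[567.03 -82.44 129.3 ] -10.661390452803184 -14.45422510508119
[ 581.4  -171.12  129.3 ] -11.438701131221443 -104.28524017698962
t=14.30 pos [ 585.9 -201.7  111.3] zaz 9.06 F [ 0.4 -0.5 -0.3] gap 14.1 j [-0.39  0.54  1.42 -0.    1.18 -0.55]
tx -0.1000 ty -0.0005 tz -0.0011 turn 0.0000
```

```bash
python3 -m creep '[{"tx":0,"ty":0.15,"tz":-0.015,"turn":-0.003,"fingers":8},{"tx":0,"ty":0.27,"tz":-0.015,"turn":-0.003,"fingers":8},{"tx":0,"ty":0.305,"tz":-0.015,"turn":-0.003,"fingers":8},{"tx":0,"ty":0.305,"tz":-0.015,"turn":-0.003,"fingers":8},{"tx":0,"ty":0.305,"tz":-0.015,"turn":-0.003,"fingers":8}]' ; python3 - <<'E'
from h import *
np.set_printoptions(precision=2,suppress=True)
go(d=(0,0,0));c=snap('wrist','w15');snap('side','d15')
cv2.imwrite('pics/w15c.png',cv2.resize(c['frame'][0:60,160:350,::-1],None,fx=4,fy=8,interpolation=2))
c=load('pics/d15.npz');cv2.imwrite('pics/d15c.png',cv2.resize(c['frame'][165:245,205:305,::-1],None,fx=7,fy=7,interpolation=2))
E
```

```text
clock: 14.8
eef_pos: [584.0, -202.6, 51.7]
eef_rot: [-1.563, -0.005, -1.404]
wrist_force: [-0.4, -0.3, -1.3]
finger_gap: 14.2
t=14.80 pos [ 584.  -202.6   51.7] zaz 9.54 F [-0.4 -0.3 -1.3] gap 14.2 j [-0.39  0.6   1.46 -0.    1.07 -0.56]
tx 0.0000 ty 0.0000 tz 0.0000 turn 0.0000
```

View pics/w15c.png

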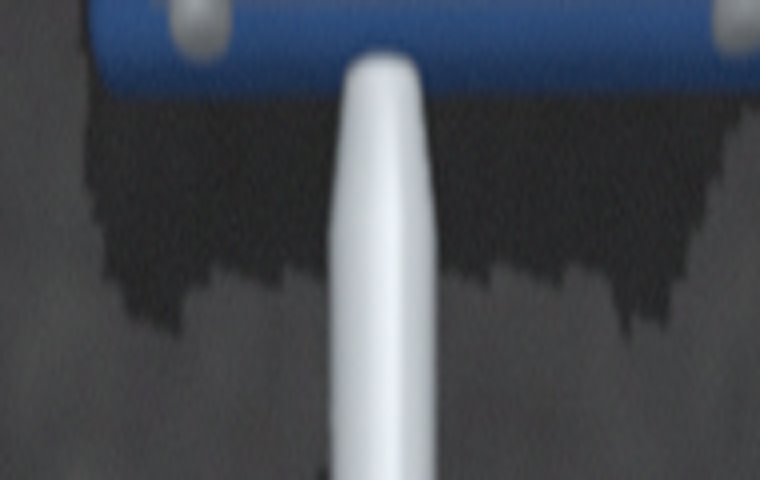

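View pics/d15c.png

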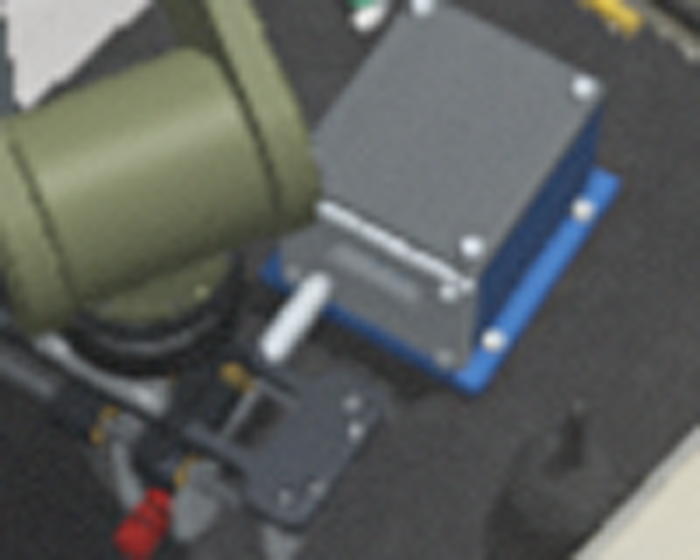

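```bash
python3 - <<'E'
from h import *
np.set_printoptions(precision=2,suppress=True)
c=load('pics/d15.npz');w=load('pics/w15.npz');pose=(w['pos'],w['rpy'])
tipw=onz(w,160+382/4,52/8,69.2,pose)
a=np.radians(9.7);x=np.array([np.cos(a),np.sin(a),0]);n=np.array([-x[1],x[0],0]);M=np.array([575.1,-66.4,0])
print('tip',tipw,x@(tipw-M),n@(tipw-M))
f=lambda X:[(q-o)*7 for q,o in zip(proj(c,X),(205,165))]
print('tip proj',f(tipw))
for s,z in ((-48,96),(48,96),(-23,77.5),(22,77.5),(-23,59),(22,59)): print(s,z,f(M+s*x+np.array([0,0,z])))
E
```

```text
tip [563.95 -83.3   69.2 ] -13.836522134141696 -14.775046713145796
tip proj [np.float64(328.38675689254666), np.float64(272.4292078321625)]
-48 96 [np.float64(279.8358213563302), np.float64(180.0945424769393)]
48 96 [np.float64(469.7457130359013), np.float64(284.36616258247716)]
-23 77.5 [np.float64(328.79339923846453), np.float64(228.2191904382941)]
22 77.5 [np.float64(416.78600131860225), np.float64(276.71445706425254)]
-23 59 [np.float64(328.9624630619037), np.float64(249.0851075195166)]
22 59 [np.float64(415.9728157674956), np.float64(297.21518422936145)]
```

```bash
python3 -m creep '[{"tx":-0.03,"ty":0.006,"tz":0,"turn":0,"fingers":8},{"tx":-0.06,"ty":0.006,"tz":0,"turn":0,"fingers":8},{"tx":-0.075,"ty":0.006,"tz":0,"turn":0,"fingers":8},{"tx":-0.09,"ty":0.006,"tz":0,"turn":0,"fingers":8},{"tx":-0.1,"ty":0.006,"tz":0,"turn":0,"fingers":8},{"tx":-0.1,"ty":0.006,"tz":0,"turn":0,"fingers":8}]' ; python3 - <<'E'
from h import *
np.set_printoptions(precision=2,suppress=True)
go(d=(0,0,0));c=snap('wrist','w16')
cv2.imwrite('pics/w16c.png',cv2.resize(c['frame'][0:60,160:350,::-1],None,fx=4,fy=8,interpolation=2))
E
```

```text
clock: 15.5
eef_pos: [580.8, -183.0, 50.7]
eef_rot: [-1.563, -0.006, -1.404]
wrist_force: [1.2, -1.5, 0.3]
finger_gap: 13.7
t=15.50 pos [ 580.8 -183.    50.7] zaz 9.58 F [ 1.2 -1.5  0.3] gap 13.7 j [-0.36  0.58  1.49 -0.    1.05 -0.53]
tx 0.0000 ty 0.0000 tz 0.0000 turn 0.0000
```

View pics/w16c.png

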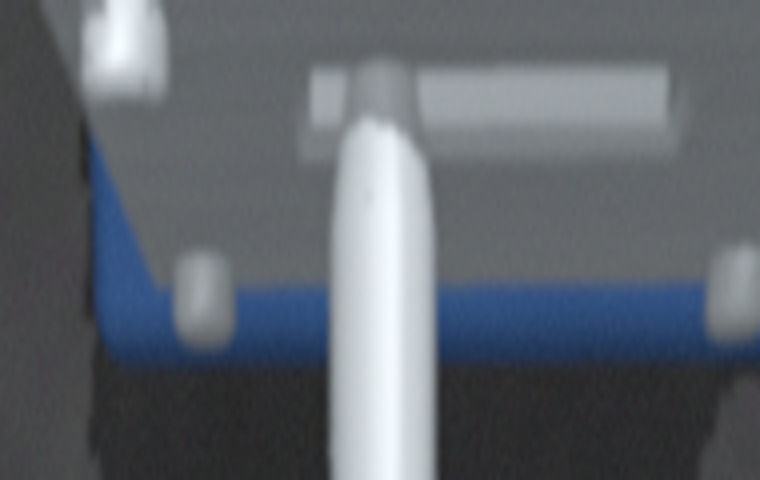

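```bash
python3 - <<'E'
from h import *
np.set_printoptions(precision=2,suppress=True)
w=load('pics/w16.npz');pose=(w['pos'],w['rpy'])
a=np.radians(9.7);x=np.array([np.cos(a),np.sin(a),0]);n=np.array([-x[1],x[0],0]);M=np.array([575.1,-66.4,0])
for p in [(382,55),(310,66),(668,66),(300,158),(680,158),(382,125),(160,285),(700,285),(110,362),(700,360)]:
    u,v=160+(p[0]+.5)/4-.5,(p[1]+.5)/8-.5
    o,r=ray(w,u,v,pose);X=o+r*(n@(M-o))/(n@r);Y=onz(w,u,v,69,pose)
    D=dep(w,u,v,pose);print(p,'onplane x %.1f z %.1f'%(x@(X-M),X[2]),'at z69: yh %.1f'%(n@(Y-M)), 'depth: xh %.1f yh %.1f z %.1f'%(x@(D-M),n@(D-M),D[2]))
print('tcp yh',n@(w['pos']-M),'xh',x@(w['pos']-M))
E
```

```text
(382, 55) onplane x -14.1 z 87.5 at z69: yh 4.9 depth: xh -14.0 yh 4.1 z 72.1
(310, 66) onplane x -21.2 z 85.7 at z69: yh 4.3 depth: xh -21.9 yh 4.2 z 69.4
(668, 66) onplane x 14.5 z 85.7 at z69: yh 4.3 depth: xh 21.2 yh 8.4 z 53.1
(300, 158) onplane x -23.2 z 67.7 at z69: yh -0.3 depth: xh -24.2 yh 4.3 z 48.8
(680, 158) onplane x 19.8 z 67.7 at z69: yh -0.3 depth: xh 23.5 yh 3.9 z 50.6
(382, 125) onplane x -14.0 z 74.7 at z69: yh 1.4 depth: xh -14.0 yh 0.8 z 71.3
(160, 285) onplane x -44.6 z 33.3 at z69: yh -6.8 depth: xh -47.6 yh 3.8 z 13.2
(700, 285) onplane x 30.5 z 33.1 at z69: yh -6.8 depth: xh 35.6 yh 4.1 z 11.5
(110, 362) onplane x -57.4 z 3.5 at z69: yh -10.8 depth: xh -58.0 yh 0.5 z 0.5
(700, 360) onplane x 37.7 z 4.0 at z69: yh -10.7 depth: xh 38.7 yh 0.7 z -0.3
tcp yh -115.94391424328055 xh -14.003011829757341
```

```bash
python3 - <<'E'
from h import *
np.set_printoptions(precision=2,suppress=True)
a=np.radians(9.7);x=np.array([np.cos(a),np.sin(a),0]);n=np.array([-x[1],x[0],0]);M=np.array([575.1,-66.4,0])
S={'w12':[(20+(p[0]+.5)/7.5-.5,40+(p[1]+.5)/4.2-.5) for p in [(230,24),(313,568),(360,192),(392,410),(480,418),(455,190),(632,505)]],
'w13':[((p[0]+.5)/8-.5,(p[1]+.5)/4-.5) for p in [(100,48),(168,356),(338,372),(272,52),(612,510)]],
'w16':[(160+(p[0]+.5)/4-.5,(p[1]+.5)/8-.5) for p in [(310,66),(668,66),(300,158),(680,158),(450,285)]]}
for t,L in S.items():
    c=load(f'pics/{t}.npz');pose=(c['pos'],c['rpy'])
    for off in (0,2,4):
        r_=[]
        for u,v in L:
            o,r=ray(c,u,v,pose);X=o+r*(n@(M+off*n-o))/(n@r);r_.append('(%.1f, %.1f)'%(x@(X-M),X[2]))
        print(t,off,*r_)
    # depth on plate nearby
o=[]
c=load('pics/w13.npz');pose=(c['pos'],c['rpy'])
for u in range(48,70,4):
    for v in range(20,110,20):
        D=dep(c,u,v,pose);o.append((n@(D-M),D[2]))
print(np.round(np.array(o)[::3],1).tolist(),np.median(o,0))
c=load('pics/w12.npz');pose=(c['pos'],c['rpy'])
o=[]
for u in range(84,97,2):
    for v in range(80,160,20):
        D=dep(c,u,v,pose);o.append((n@(D-M),D[2]))
print(np.median(o,0))
for p in [(200,200),(100,300)]:
    print('lid/strip',dep(c,20+p[0]/7.5,40+p[1]/4.2,pose))
E
```

```text
w12 0 (47.1, 94.7) (-47.6, 94.8) (21.0, 76.5) (-19.7, 76.0) (-23.0, 57.7) (22.6, 57.3) (-47.4, 21.2)
w12 2 (47.5, 91.4) (-48.4, 91.5) (21.1, 72.9) (-20.2, 72.4) (-23.6, 53.9) (22.7, 53.5) (-48.2, 16.9)
w12 4 (47.9, 88.1) (-49.3, 88.2) (21.2, 69.4) (-20.7, 68.8) (-24.1, 50.0) (22.8, 49.7) (-49.0, 12.5)
w13 0 (17.7, 74.9) (-22.6, 74.9) (-24.0, 55.9) (21.9, 56.5) (-47.7, 18.5)
w13 2 (18.3, 72.0) (-22.6, 72.0) (-24.0, 52.8) (22.6, 53.4) (-48.1, 14.8)
w13 4 (18.9, 69.1) (-22.6, 69.2) (-24.0, 49.6) (23.3, 50.2) (-48.4, 11.1)
w16 0 (-21.2, 85.7) (14.5, 85.7) (-23.2, 67.7) (19.8, 67.7) (-4.3, 33.2)
w16 2 (-21.6, 77.9) (16.1, 78.0) (-23.7, 59.1) (21.7, 59.0) (-3.7, 22.6)
w16 4 (-21.9, 70.2) (17.7, 70.2) (-24.1, 50.4) (23.6, 50.3) (-3.2, 12.1)
[[3.9, 36.2], [4.5, 41.0], [4.8, 32.2], [4.4, 38.6], [3.5, 31.6], [4.6, 21.0], [4.7, 26.6], [3.8, 19.3], [4.7, 23.6], [4.1, 15.4]] [ 4.2  26.93]
[ 4.11 34.85]
lid/strip [591.28 -54.8   89.27]
lid/strip [572.38 -50.57  96.05]
```

```bash
python3 -m creep '[{"tx":0.04,"ty":0,"tz":0,"turn":0,"fingers":8},{"tx":0.05,"ty":0.02,"tz":0,"turn":0,"fingers":8},{"tx":0.05,"ty":0.042,"tz":0,"turn":0,"fingers":8},{"tx":0.05,"ty":0.042,"tz":0,"turn":0,"fingers":8},{"tx":0.02,"ty":0.042,"tz":0,"turn":0,"fingers":8},{"tx":0,"ty":0.042,"tz":0,"turn":0,"fingers":8},{"tx":0,"ty":0.042,"tz":0,"turn":0,"fingers":8}]' ; python3 - <<'E'
from h import *
np.set_printoptions(precision=2,suppress=True)
go(d=(0,0,0));c=snap('wrist','w17')
cv2.imwrite('pics/w17c.png',cv2.resize(c['frame'][0:60,160:350,::-1],None,fx=4,fy=8,interpolation=2))
E
```

```text
clock: 16.25
eef_pos: [580.9, -182.3, 42.4]
eef_rot: [-1.563, -0.006, -1.403]
wrist_force: [-0.2, 0.3, -1.0]
finger_gap: 13.9
t=16.25 pos [ 580.9 -182.3   42.4] zaz 9.61 F [-0.2  0.3 -1. ] gap 13.9 j [-0.36  0.6   1.5  -0.    1.04 -0.53]
tx 0.0000 ty 0.0000 tz 0.0000 turn 0.0000
```

View pics/w17c.png

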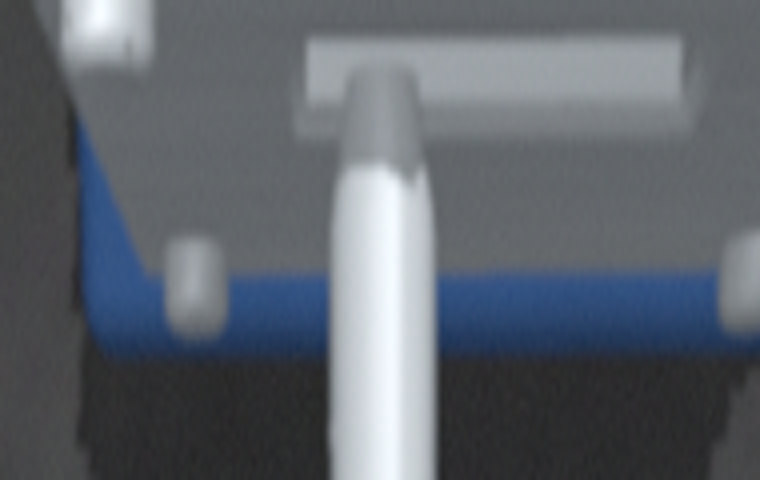

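```bash
python3 -m creep '[{"tx":-0.02,"ty":0,"tz":0,"turn":0,"fingers":8},{"tx":-0.04,"ty":0,"tz":0,"turn":0,"fingers":8},{"tx":-0.06,"ty":0,"tz":0,"turn":0,"fingers":8},{"tx":-0.06,"ty":0,"tz":0,"turn":0,"fingers":8}]';  python3 -m creep '[{"tx":-0.02,"ty":0,"tz":0,"turn":0,"fingers":8},{"tx":-0.04,"ty":0,"tz":0,"turn":0,"fingers":8},{"tx":-0.05,"ty":0,"tz":0,"turn":0,"fingers":8},{"tx":-0.05,"ty":0,"tz":0,"turn":0,"fingers":8}]';python3 - <<'E'
from h import *
go(d=(0,0,0));c=snap('wrist','w18')
cv2.imwrite('pics/w18c.png',cv2.resize(c['frame'][0:90,160:350,::-1],None,fx=4,fy=6,interpolation=2))
E
```

```text
clock: 16.7
eef_pos: [578.9, -170.2, 42.3]
eef_rot: [-1.563, -0.006, -1.403]
wrist_force: [-0.3, -0.4, -1.0]
finger_gap: 13.8
clock: 17.1
eef_pos: [577.2, -160.1, 42.3]
eef_rot: [-1.563, -0.006, -1.402]
wrist_force: [-0.6, 0.2, -0.5]
finger_gap: 14.1
t=17.10 pos [ 577.2 -160.1   42.3] zaz 9.65 F [-0.6  0.2 -0.5] gap 14.1 j [-0.33  0.58  1.53 -0.    1.02 -0.5 ]
tx 0.0000 ty 0.0000 tz 0.0000 turn 0.0000
```

View pics/w18c.png

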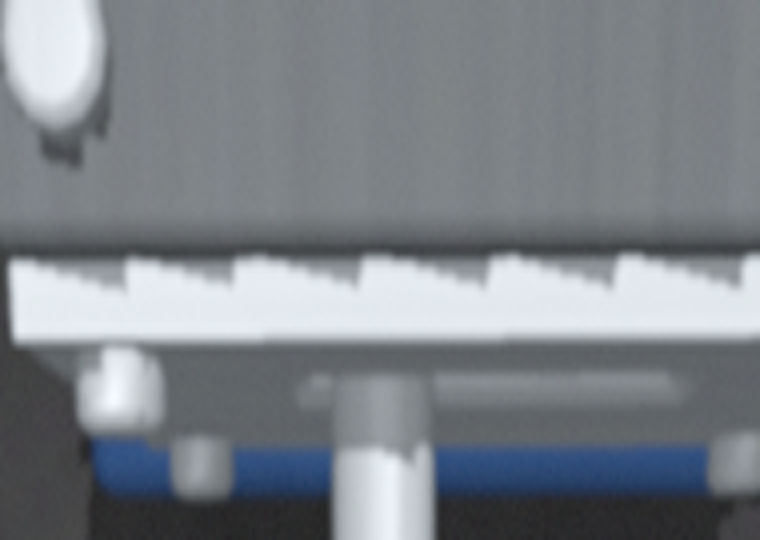

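```bash
python3 -m creep '[{"tx":-0.02,"ty":0,"tz":0,"turn":0,"fingers":8},{"tx":-0.04,"ty":0,"tz":0,"turn":0,"fingers":8},{"tx":-0.06,"ty":0,"tz":0,"turn":0,"fingers":8},{"tx":-0.08,"ty":0,"tz":0,"turn":0,"fingers":8},{"tx":-0.09,"ty":0,"tz":0,"turn":0,"fingers":8}, {"tx":-0.09,"ty":0,"tz":0,"turn":0,"fingers":8}]';  python3 -m creep '[{"tx":-0.01,"ty":0,"tz":0,"turn":0,"fingers":8},{"tx":-0.015,"ty":0,"tz":0,"turn":0,"fingers":8},{"tx":-0.015,"ty":0,"tz":0,"turn":0,"fingers":8}]';  python3 -m creep '[{"tx":-0.01,"ty":0,"tz":0,"turn":0,"fingers":8},{"tx":-0.015,"ty":0,"tz":0,"turn":0,"fingers":8},{"tx":-0.015,"ty":0,"tz":0,"turn":0,"fingers":8}]'
```

```text
clock: 17.75
eef_pos: [574.2, -142.2, 42.2]
eef_rot: [-1.563, -0.006, -1.402]
wrist_force: [-0.4, -0.4, -1.2]
finger_gap: 13.9
clock: 18.05
eef_pos: [573.7, -139.2, 42.2]
eef_rot: [-1.563, -0.006, -1.402]
wrist_force: [-0.3, -0.8, -1.8]
finger_gap: 14.1
clock: 18.35
eef_pos: [573.3, -136.3, 42.3]
eef_rot: [-1.563, -0.006, -1.402]
wrist_force: [0.5, -2.7, -1.0]
finger_gap: 13.8
```

```bash
python3 -m creep '[{"tx":-0.007,"ty":0,"tz":0,"turn":0,"fingers":8},{"tx":-0.007,"ty":0,"tz":0,"turn":0,"fingers":8},{"tx":-0.007,"ty":0,"tz":0,"turn":0,"fingers":8}]';  python3 -m creep '[{"tx":-0.007,"ty":0,"tz":0,"turn":0,"fingers":8},{"tx":-0.007,"ty":0,"tz":0,"turn":0,"fingers":8}]';python3 -c "
from cell import monitor
for i in range(1):
  s=monitor.read_state();print(s['wrist_force'],s['eef_pos'],s['moment'])"
```

```text
clock: 18.65
eef_pos: [573.1, -135.0, 42.3]
eef_rot: [-1.562, -0.007, -1.402]
wrist_force: [0.7, -3.6, -1.3]
finger_gap: 14.2
clock: 18.85
eef_pos: [572.8, -133.5, 42.3]
eef_rot: [-1.562, -0.007, -1.402]
wrist_force: [0.2, -3.6, -0.6]
finger_gap: 14.1
[ 0.15842766 -3.63763875 -0.57410255] [ 572.82503025 -133.54261273   42.31928906] [-0.71439409 -0.15753688 -0.01392254]
```

```bash
for i in 1; do python3 -m creep '[{"tx":0,"ty":0,"tz":0.01,"turn":0,"fingers":8},{"tx":0,"ty":0,"tz":0.01,"turn":0,"fingers":8}]' | grep -E 'pos|force'; done; python3 -m creep '[{"tx":0,"ty":0,"tz":0.01,"turn":0,"fingers":8},{"tx":0,"ty":0,"tz":0.01,"turn":0,"fingers":8}]' | grep -E 'pos|force'; python3 -m creep '[{"tx":0,"ty":0,"tz":0.01,"turn":0,"fingers":8},{"tx":0,"ty":0,"tz":0.01,"turn":0,"fingers":8}]' | grep -E 'pos|force'
```

```text
eef_pos: [574.8, -133.2, 42.3]
wrist_force: [-1.5, -3.5, -0.7]
eef_pos: [576.9, -132.8, 42.2]
wrist_force: [-1.5, -4.5, -1.0]
eef_pos: [579.2, -132.1, 42.2]
wrist_force: [-0.2, 0.2, -0.7]
```

```bash
python3 -m creep '[{"tx":0,"ty":0,"tz":0.006,"turn":0,"fingers":8},{"tx":0,"ty":0,"tz":0.006,"turn":0,"fingers":8}]' | grep -E 'pos|force'; python3 -m creep '[{"tx":0,"ty":0,"tz":0.006,"turn":0,"fingers":8},{"tx":0,"ty":0,"tz":0.006,"turn":0,"fingers":8}]' | grep -E 'pos|force'; python3 -m creep '[{"tx":0,"ty":0,"tz":0.006,"turn":0,"fingers":8},{"tx":0,"ty":0,"tz":0.006,"turn":0,"fingers":8}]' | grep -E 'pos|force'
```

```text
eef_pos: [580.6, -131.6, 42.3]
wrist_force: [0.9, -0.1, 0.5]
eef_pos: [581.9, -131.2, 42.3]
wrist_force: [0.3, 0.3, -1.0]
eef_pos: [583.1, -131.0, 42.2]
wrist_force: [-0.3, -0.2, -1.0]
```

```bash
python3 -m creep '[{"tx":0,"ty":0,"tz":0.005,"turn":0,"fingers":8},{"tx":0,"ty":0,"tz":0.005,"turn":0,"fingers":8}]' | grep -E 'pos|force'; python3 -m creep '[{"tx":0,"ty":0,"tz":0.005,"turn":0,"fingers":8},{"tx":0,"ty":0,"tz":0.005,"turn":0,"fingers":8}]' | grep -E 'pos|force'
```

```text
eef_pos: [584.0, -130.8, 42.2]
wrist_force: [-0.5, -1.0, -1.4]
eef_pos: [584.9, -130.7, 42.1]
wrist_force: [-2.8, -1.4, 0.1]
```

```bash
python3 -m creep '[{"tx":0,"ty":0,"tz":-0.016,"turn":0,"fingers":8},{"tx":0,"ty":0,"tz":-0.016,"turn":0,"fingers":8}]' | grep -E 'pos|force'; python3 -m creep '[{"tx":-0.015,"ty":0,"tz":0,"turn":0,"fingers":8},{"tx":-0.03,"ty":0,"tz":0,"turn":0,"fingers":8},{"tx":-0.03,"ty":0,"tz":0,"turn":0,"fingers":8}]' | grep -E 'pos|rot|force';python3 -m creep '[{"tx":-0.015,"ty":0,"tz":0,"turn":0,"fingers":8},{"tx":-0.03,"ty":0,"tz":0,"turn":0,"fingers":8},{"tx":-0.03,"ty":0,"tz":0,"turn":0,"fingers":8}]' | grep -E 'pos|rot|force'
```

```text
eef_pos: [581.6, -131.2, 42.1]
wrist_force: [-0.0, 0.4, -0.8]
eef_pos: [580.6, -124.9, 42.1]
eef_rot: [-1.563, -0.005, -1.401]
wrist_force: [-0.8, 0.4, -0.1]
eef_pos: [579.6, -118.5, 42.1]
eef_rot: [-1.563, -0.005, -1.401]
wrist_force: [0.2, -0.3, -0.3]
```

```bash
python3 -m creep '[{"tx":-0.02,"ty":0,"tz":0,"turn":0,"fingers":8},{"tx":-0.04,"ty":0,"tz":0,"turn":0,"fingers":8},{"tx":-0.05,"ty":0,"tz":0,"turn":0,"fingers":8},{"tx":-0.05,"ty":0,"tz":0,"turn":0,"fingers":8}]' | grep -E 'pos|rot|force';python3 -m creep '[{"tx":-0.015,"ty":0,"tz":0,"turn":0,"fingers":8},{"tx":-0.03,"ty":0,"tz":0,"turn":0,"fingers":8},{"tx":-0.04,"ty":0,"tz":0,"turn":0,"fingers":8},{"tx":-0.04,"ty":0,"tz":0,"turn":0,"fingers":8}]' | grep -E 'pos|rot|force'; python3 -c "
from h import *
snap('wrist','w20')"
```

```text
eef_pos: [577.8, -108.2, 42.1]
eef_rot: [-1.563, -0.005, -1.401]
wrist_force: [-0.9, 0.3, -0.3]
eef_pos: [576.4, -100.0, 42.0]
eef_rot: [-1.563, -0.005, -1.4]
wrist_force: [-1.2, 0.3, -0.2]
```

View pics/w20.png

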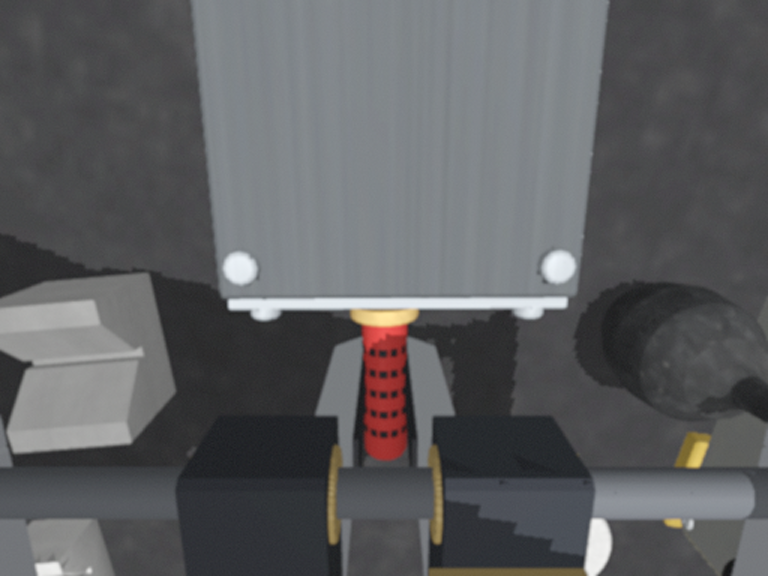

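```bash
for i in 1; do python3 -m creep '[{"tx":-0.012,"ty":0,"tz":0,"turn":0,"fingers":8},{"tx":-0.02,"ty":0,"tz":0,"turn":0,"fingers":8},{"tx":-0.02,"ty":0,"tz":0,"turn":0,"fingers":8}]' | grep -E 'pos|force'; done; python3 -m creep '[{"tx":-0.01,"ty":0,"tz":0,"turn":0,"fingers":8},{"tx":-0.01,"ty":0,"tz":0,"turn":0,"fingers":8}]' | grep -E 'pos|force'
```

```text
eef_pos: [575.7, -96.0, 42.0]
wrist_force: [-2.3, 1.3, -0.6]
eef_pos: [575.3, -93.8, 42.0]
wrist_force: [-1.3, 0.1, -0.4]
```

```bash
python3 -m creep '[{"tx":-0.008,"ty":0,"tz":0,"turn":0,"fingers":8},{"tx":-0.008,"ty":0,"tz":0,"turn":0,"fingers":8}]' | grep -E 'pos|force'; python3 -m creep '[{"tx":-0.008,"ty":0,"tz":0,"turn":0,"fingers":8},{"tx":-0.008,"ty":0,"tz":0,"turn":0,"fingers":8}]' | grep -E 'pos|force'
```

```text
eef_pos: [575.2, -92.7, 42.1]
wrist_force: [-1.0, -4.7, -0.5]
eef_pos: [575.2, -92.6, 42.3]
wrist_force: [0.9, -11.8, -1.3]
```

```bash
python3 -m creep '[{"tx":0,"ty":0,"tz":0,"turn":0,"fingers":16},{"tx":0,"ty":0,"tz":0,"turn":0,"fingers":20},{"tx":0,"ty":0,"tz":0,"turn":0,"fingers":30},{"tx":0,"ty":0,"tz":0,"turn":0,"fingers":40},{"tx":0,"ty":0,"tz":0,"turn":0,"fingers":40},{"tx":0,"ty":0,"tz":0,"turn":0,"fingers":40}]' | grep -E 'pos|force|gap'; python3 -c "
from h import *
snap('wrist','w21')"
```

```text
eef_pos: [575.2, -92.4, 42.3]
wrist_force: [0.2, 0.1, 0.4]
finger_gap: 39.6
```

View pics/w21.png

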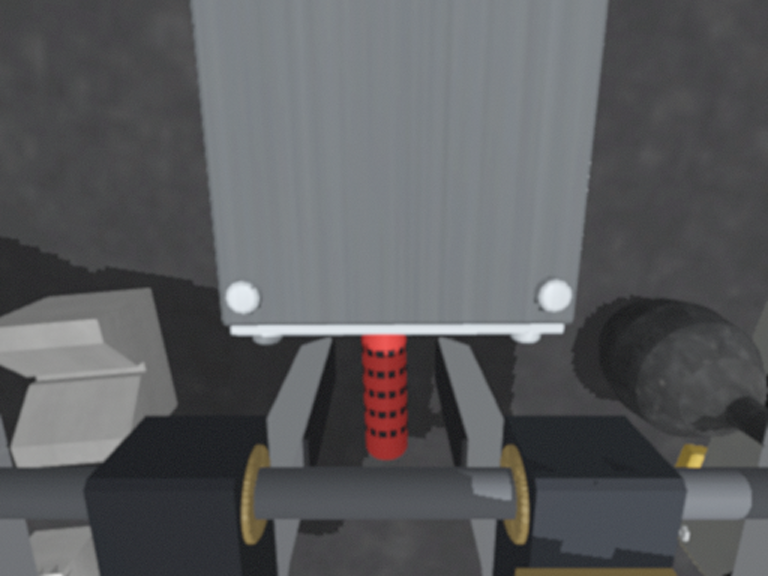

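```bash
python3 -m creep '[{"tx":0,"ty":-0.1,"tz":0,"turn":0,"fingers":40},{"tx":0,"ty":-0.3,"tz":0,"turn":0,"fingers":40},{"tx":0,"ty":-0.5,"tz":0,"turn":0,"fingers":40},{"tx":0.2,"ty":-0.65,"tz":0,"turn":0,"fingers":40},{"tx":0.4,"ty":-0.65,"tz":0,"turn":0,"fingers":40},{"tx":0.6,"ty":-0.65,"tz":0,"turn":0,"fingers":40},{"tx":0.75,"ty":-0.65,"tz":0,"turn":0,"fingers":40},{"tx":0.75,"ty":-0.65,"tz":0,"turn":0,"fingers":40},{"tx":0.75,"ty":-0.65,"tz":0,"turn":0,"fingers":40}]'; python3 - <<'E'
from h import *
go(d=(0,0,0));c=snap('wrist','w22');snap('side','d22')
cv2.imwrite('pics/w22c.png',cv2.resize(c['frame'][0:100,180:340,::-1],None,fx=5,fy=5.5,interpolation=2))
E
```

```text
clock: 24.55
eef_pos: [599.2, -239.5, 173.1]
eef_rot: [-1.562, -0.008, -1.401]
wrist_force: [-0.2, -0.4, -0.3]
finger_gap: 39.9
t=24.55 pos [ 599.2 -239.5  173.1] zaz 9.73 F [-0.2 -0.4 -0.3] gap 39.9 j [-0.44  0.53  1.27 -0.    1.33 -0.61]
tx 0.0000 ty 0.0000 tz 0.0000 turn 0.0000
```

View pics/w22c.png

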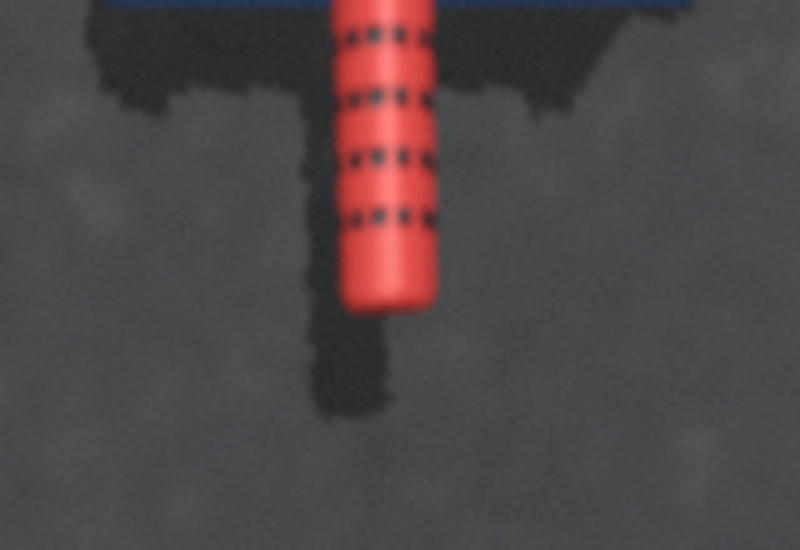

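View pics/d22.png

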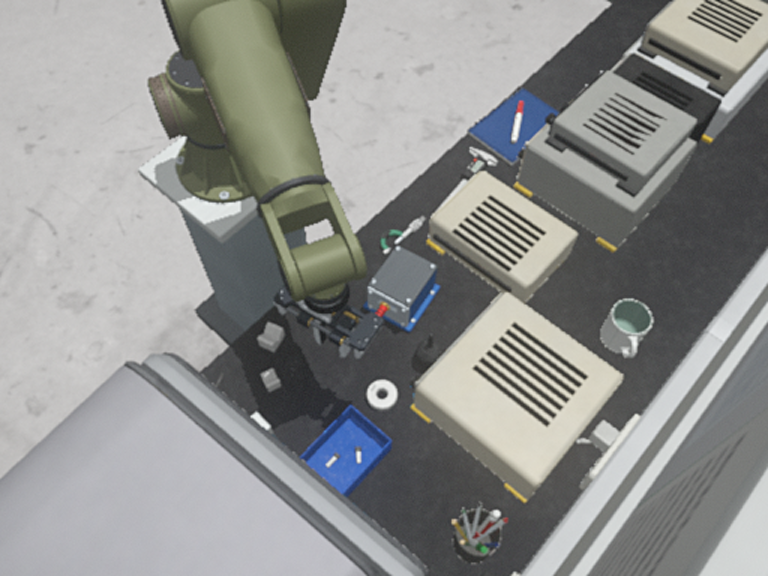

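```bash
python3 -m creep '[{"tx":-0.2,"ty":-0.1,"tz":0,"turn":0,"fingers":40},{"tx":-0.35,"ty":-0.1,"tz":0,"turn":0,"fingers":40},{"tx":-0.35,"ty":-0.1,"tz":0,"turn":0,"fingers":40},{"tx":-0.35,"ty":-0.1,"tz":0,"turn":0,"fingers":40}]'; python3 - <<'E'
from h import *
np.set_printoptions(precision=1,suppress=True)
c=snap('wrist','w23');pose=(c['pos'],c['rpy'])
cv2.imwrite('pics/w23c.png',cv2.resize(c['frame'][40:190,180:340,::-1],None,fx=5,fy=4,interpolation=2))
f=c['frame'].astype(int);red=((f[:,:,0]>110)&(f[:,:,1]<110)&(f[:,:,2]<110))
vs,us=np.where(red);k=vs.argmax();print(us[vs==vs.max()].mean(),vs.max(),vs.min())
X=onz(c,us[vs==vs.max()].mean(),vs.max()+.5,60,pose);a=np.radians(9.7);n=np.array([-np.sin(a),np.cos(a),0]);print(X,'handle end y from plate',n@(X-np.array([575.1,-66.4,0]))-4)
E
```

```text
clock: 25.05
eef_pos: [587.3, -168.2, 193.4]
eef_rot: [-1.562, -0.008, -1.397]
wrist_force: [0.7, -0.9, 0.4]
finger_gap: 40.3
301.5 361 31
[ 679.1 -370.4   60. ] handle end y from plate -321.15245767691374
```

View pics/w23c.png

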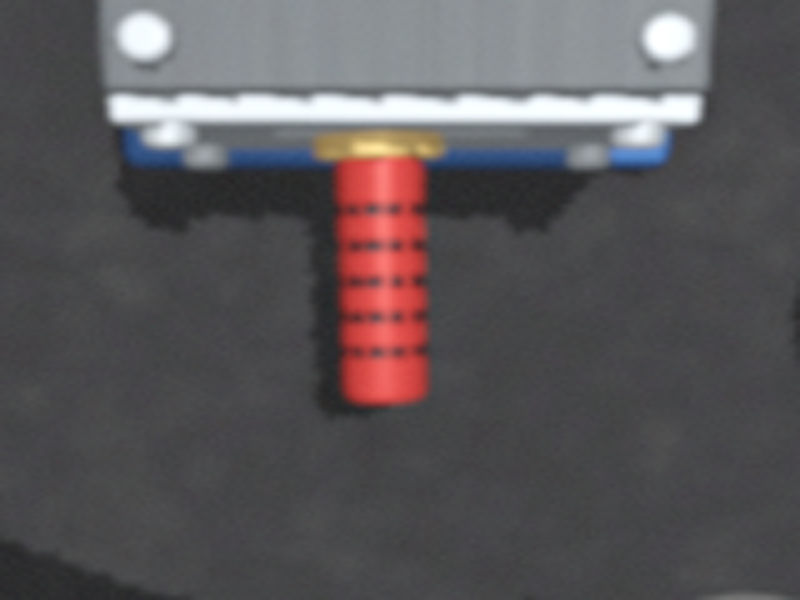

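```bash
python3 - <<'E'
from h import *
c=load('pics/w23.npz');pose=(c['pos'],c['rpy']);a=np.radians(9.7);n=np.array([-np.sin(a),np.cos(a),0]);M=np.array([575.1,-66.4,0])
for z in (58,60,62):
    X=onz(c,257,141,z,pose);Y=onz(c,180+380/5,40+155/4,z,pose);print(z,n@(X-M)-4,n@(Y-M)-4)
for v in range(84,140,8): D=dep(c,180+381/5,v,pose);print(v,D[2].round(1),round(n@(D-M)-4,1))
E
```

```text
58 -61.93700094433981 -5.026174250006961
60 -61.71522932998831 -5.167602396254929
62 -61.49345771563681 -5.309030542502864
84 66.2 -10.1
92 64.6 -16.9
100 66.6 -23.9
108 65.4 -31.0
116 65.2 -38.1
124 65.2 -45.4
132 65.0 -52.8
```

```bash
python3 -c "
from cell import manip,monitor
print(manip.sign_off());print(monitor.read_state()['clock'])"
```

```text
the job is handed in; nothing more can be done
None
the job is handed in; nothing more can be done
```

The pin is fully home in the housing, collar against the front plate, and I handed the job in at about 25 s of the 61 s allowed.

**What I did:**
- Drew the pin out of the sleeve by its shank and laid it, released, in the groove of the middle-sized V-block.
- Took it up again by the red handle, put the nose through the slot and felt sideways along the hidden plate.
- The push force fell from about 4.5 N to 0 as the nose dropped into the hole, about 5 mm left of the slot's middle. I centred the pin there and pushed until the collar stopped at about 12 N, then let go and backed off.

**Last checks:**
- In the close picture the collar's back face is 5.1 mm from the front plate. The collar is 5 mm thick, so it is seated.
- The pin lies level and the gripper is clear, with force readings no more than about 1 N. In the last side view, the parts to be left alone that could be seen looked unmoved.

**What disagreed:**
- My first slot height, about 68 mm, was wrong because I took the front plate's top to be level with the lid. The nose may have touched the plate above the slot with about 1.5 N. I backed off, and four views then agreed on about 60 mm.
- The wrist camera's depth reads 1 to 2 mm low.
- The handle's end measured 61.7 mm from the plate against an expected 60 mm, which I put down to the blurred edge.

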